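# Turn engraved plaques face down on a carrier and rack it

### The job

The brass-faced plaques on the drying board are due for engraving on their backs: turn each one over and lay it brass face down on a white seat block of the carrier sheet, one to a block, centred on it and lined up with it. When all of them are on, slide the loaded carrier, handle outward, onto the rail pair of the rack that the green block marks, all the way in to the stops, and let go. Keep the carrier level and do not disturb the other things on the desk.

Things in the scene. Friction and masses are not known exactly. Their poses are not given: they have to be found in the camera images.
- plaque1_mid (a point): centre of an engraved wooden plaque, 44 (its x) x 80 (its y) x 10 mm thick (its z), 45 g; one face is brass with dark engraved bands, the other dark wood; its z axis points out of the brass face. Starts brass up across a block of the drying board, centre 25 mm above the table. May be absent
- plaque2_mid (a point): centre of an engraved wooden plaque, 44 (its x) x 80 (its y) x 10 mm thick (its z), 45 g; one face is brass with dark engraved bands, the other dark wood; its z axis points out of the brass face. Starts brass up across a block of the drying board, centre 25 mm above the table. May be absent
- plaque3_mid (a point): centre of an engraved wooden plaque, 44 (its x) x 80 (its y) x 10 mm thick (its z), 45 g; one face is brass with dark engraved bands, the other dark wood; its z axis points out of the brass face. Starts brass up across a block of the drying board, centre 25 mm above the table. May be absent
- board: drying board fixed to the table, 235 (x) x 100 (y) x 4 mm plywood, with three grey blocks 34 (x) x 60 (y) x 16 mm tall at x = -72, 0, +72 mm (tops at z = 20 mm); origin at the centre of its underside, axes x along the row of blocks
- slot (a point): blue turning stand fixed to the table, base 90 (x) x 70 (y) x 10 mm; its slot holds a plaque upright on its short end. Point: centre of the slot's floor, 10 mm above the table; x along the slot. Slot 15 mm wide between two walls 36 mm long (a plaque sticks out 4 mm at both ends), 10 mm thick, rising 30 mm above the slot floor. For turning plaques by regrasping; optional
- carrier_mid (a point): loose carrier sheet (about 260 g), aluminium 258 x 120 x 3 mm, with three white seat blocks 34 (x) x 60 (y) x 16 mm tall in a row and a black upright handle. Point: on the underside, below the middle seat; x points from the handle to the leading edge (the edge that enters the rack), z up. The sheet runs from x = -158 to +100 mm, y = -60 to +60 mm
- handle (a point): grip point of the carrier's handle, an upright black plate 10 mm thick (x) x 60 mm wide (y), 40 mm tall, at x = -150 mm on the carrier; the point is 28 mm above the sheet's underside, the plate's top 43 mm above it
- seat_a (a point): centre of the top of a white seat block of the carrier (block at carrier x = -72 mm, top 19 mm above the carrier's underside); a seated plaque's centre is 5 mm above this point. Axes as the carrier's; a plaque lies with its y along the seat's y, either way round
- seat_b (a point): centre of the top of a white seat block of the carrier (block at carrier x = 0 mm, top 19 mm above the carrier's underside); a seated plaque's centre is 5 mm above this point. Axes as the carrier's; a plaque lies with its y along the seat's y, either way round
- seat_c (a point): centre of the top of a white seat block of the carrier (block at carrier x = 72 mm, top 19 mm above the carrier's underside); a seated plaque's centre is 5 mm above this point. Axes as the carrier's; a plaque lies with its y along the seat's y, either way round
- rack: grey open rack fixed to the table with three pairs of steel rails, one above the other; origin at the centre of its underside, x points inward from the opening. Ledge tops 70, 140 and 210 mm above the table, ledges 5 mm thick, 20 mm wide (|y| = 46 to 66 mm). Four posts 12 mm square at y = +-70 mm, x = -75 and +95 mm, 250 mm tall. Carrier home: its middle point at rack x = 0 to 1 mm
- rack_mouth (a point): centre of the rack's opening, at table height, where the rails begin (rack x = -85 mm); axes as the rack's. Rails run 186 mm inward from here to black stops. Each has a side guide 14 mm high; the guides stand 128 mm apart, so the 120 mm sheet has 4 mm play each side. With the carrier home the handle is 65 mm outside this point
- tag1: green marker block 32 x 24 x 26 mm, loose, standing on the little side shelf (rack x = -70, y = -92 mm) of the lowest rail pair: it marks the pair to use. Origin at its underside, level with that pair's ledge tops (70 mm). Only one of the three markers is present in a run; leave it there
- tag2: green marker block 32 x 24 x 26 mm, loose, standing on the little side shelf (rack x = -70, y = -92 mm) of the middle rail pair: it marks the pair to use. Origin at its underside, level with that pair's ledge tops (140 mm). Only one of the three markers is present in a run; leave it there
- tag3: green marker block 32 x 24 x 26 mm, loose, standing on the little side shelf (rack x = -70, y = -92 mm) of the top rail pair: it marks the pair to use. Origin at its underside, level with that pair's ledge tops (210 mm). Only one of the three markers is present in a run; leave it there
- mug: white mug, 80 mm wide, 90 mm tall; bystander, leave alone; origin at its underside
- tape: yellow roll of tape, 72 mm wide, 24 mm tall; bystander, leave alone; origin at its underside
- jar: yellow jar with green lid, 52 mm wide, 50 mm tall; bystander, leave alone; origin at its underside
- phone: black phone, 145 x 70 x 9 mm; bystander, leave alone; origin at its underside
- driver: screwdriver with blue handle; bystander, leave alone; origin at its underside
- offcuts: plywood offcut, 120 x 80 x 18 mm; bystander, leave alone; origin at its underside
- cleaner: white bottle with blue cap, 56 mm wide, 150 mm tall; bystander, leave alone; origin at its underside

How it is judged:
On the way, in this order (a step that is already met when the one before it is completed fails the run):
1. every plaque lies brass face down on its own seat block and is let go, before the carrier is racked (angle between each of plaque1_mid, plaque2_mid, plaque3_mid's own z axis and vertical above 3.03 rad and ((z of plaque1_mid in the frame of seat_a between -0.001 and 0.011 m and horizontal distance between plaque1_mid and seat_a below 0.015 m and angle between the y axis of plaque1_mid and the y axis of seat_a, either way round below 0.2 rad) or (z of plaque1_mid in the frame of seat_b between -0.001 and 0.011 m and horizontal distance between plaque1_mid and seat_b below 0.015 m and angle between the y axis of plaque1_mid and the y axis of seat_b, either way round below 0.2 rad) or (z of plaque1_mid in the frame of seat_c between -0.001 and 0.011 m and horizontal distance between plaque1_mid and seat_c below 0.015 m and angle between the y axis of plaque1_mid and the y axis of seat_c, either way round below 0.2 rad)) and contact force between the fingers and plaque1 below 0.05 N and ((z of plaque2_mid in the frame of seat_a between -0.001 and 0.011 m and horizontal distance between plaque2_mid and seat_a below 0.015 m and angle between the y axis of plaque2_mid and the y axis of seat_a, either way round below 0.2 rad) or (z of plaque2_mid in the frame of seat_b between -0.001 and 0.011 m and horizontal distance between plaque2_mid and seat_b below 0.015 m and angle between the y axis of plaque2_mid and the y axis of seat_b, either way round below 0.2 rad) or (z of plaque2_mid in the frame of seat_c between -0.001 and 0.011 m and horizontal distance between plaque2_mid and seat_c below 0.015 m and angle between the y axis of plaque2_mid and the y axis of seat_c, either way round below 0.2 rad)) and contact force between the fingers and plaque2 below 0.05 N and ((z of plaque3_mid in the frame of seat_a between -0.001 and 0.011 m and horizontal distance between plaque3_mid and seat_a below 0.015 m and angle between the y axis of plaque3_mid and the y axis of seat_a, either way round below 0.2 rad) or (z of plaque3_mid in the frame of seat_b between -0.001 and 0.011 m and horizontal distance between plaque3_mid and seat_b below 0.015 m and angle between the y axis of plaque3_mid and the y axis of seat_b, either way round below 0.2 rad) or (z of plaque3_mid in the frame of seat_c between -0.001 and 0.011 m and horizontal distance between plaque3_mid and seat_c below 0.015 m and angle between the y axis of plaque3_mid and the y axis of seat_c, either way round below 0.2 rad)) and contact force between the fingers and plaque3 below 0.05 N and height (world z) of carrier_mid below 0.02 m), for 0.2 s.
2. the carrier is home on the tagged rail pair (x of carrier_mid in the frame of rack above -0.012 m and y of carrier_mid in the frame of rack between -0.012 and 0.012 m and z of carrier_mid in the frame of tag1 between -0.008 and 0.01 m and z of carrier_mid in the frame of tag2 between -0.008 and 0.01 m and z of carrier_mid in the frame of tag3 between -0.008 and 0.01 m and angle between carrier_mid's own z axis and vertical below 0.05 rad and contact force between the fingers and carrier below 0.05 N), for 0.2 s.
At the end, for the whole second after the job is handed in: Every plaque lies brass down (within 6 deg) flat on a seat block, its centre within 15 mm of the block's and lined up within 0.2 rad; the carrier lies level on the tagged rail pair, within 12 mm of the stops, released and at rest (all of step 2 and angle between each of plaque1_mid, plaque2_mid, plaque3_mid's own z axis and vertical above 3.03 rad and ((z of plaque1_mid in the frame of seat_a between -0.001 and 0.011 m and horizontal distance between plaque1_mid and seat_a below 0.015 m and angle between the y axis of plaque1_mid and the y axis of seat_a, either way round below 0.2 rad) or (z of plaque1_mid in the frame of seat_b between -0.001 and 0.011 m and horizontal distance between plaque1_mid and seat_b below 0.015 m and angle between the y axis of plaque1_mid and the y axis of seat_b, either way round below 0.2 rad) or (z of plaque1_mid in the frame of seat_c between -0.001 and 0.011 m and horizontal distance between plaque1_mid and seat_c below 0.015 m and angle between the y axis of plaque1_mid and the y axis of seat_c, either way round below 0.2 rad)) and contact force between the fingers and plaque1 below 0.05 N and ((z of plaque2_mid in the frame of seat_a between -0.001 and 0.011 m and horizontal distance between plaque2_mid and seat_a below 0.015 m and angle between the y axis of plaque2_mid and the y axis of seat_a, either way round below 0.2 rad) or (z of plaque2_mid in the frame of seat_b between -0.001 and 0.011 m and horizontal distance between plaque2_mid and seat_b below 0.015 m and angle between the y axis of plaque2_mid and the y axis of seat_b, either way round below 0.2 rad) or (z of plaque2_mid in the frame of seat_c between -0.001 and 0.011 m and horizontal distance between plaque2_mid and seat_c below 0.015 m and angle between the y axis of plaque2_mid and the y axis of seat_c, either way round below 0.2 rad)) and contact force between the fingers and plaque2 below 0.05 N and ((z of plaque3_mid in the frame of seat_a between -0.001 and 0.011 m and horizontal distance between plaque3_mid and seat_a below 0.015 m and angle between the y axis of plaque3_mid and the y axis of seat_a, either way round below 0.2 rad) or (z of plaque3_mid in the frame of seat_b between -0.001 and 0.011 m and horizontal distance between plaque3_mid and seat_b below 0.015 m and angle between the y axis of plaque3_mid and the y axis of seat_b, either way round below 0.2 rad) or (z of plaque3_mid in the frame of seat_c between -0.001 and 0.011 m and horizontal distance between plaque3_mid and seat_c below 0.015 m and angle between the y axis of plaque3_mid and the y axis of seat_c, either way round below 0.2 rad)) and contact force between the fingers and plaque3 below 0.05 N and linear speed of carrier below 0.02 m/s); the robot touches nothing.
It fails at once if a bystander is pushed more than 40 mm from where it stood (distance of any of mug, tape, jar, phone, driver, offcuts, cleaner from where it was at the start of the episode above 0.04 m).
It fails at once if the carrier is tipped more than 20 degrees (angle between carrier_mid's own z axis and vertical above 0.35 rad).
Of plaque1, plaque2, plaque3 only 2 to 3 are there at a start; the rules pass over those that are not, and their reading is None.
Of tag1, tag2, tag3 only 1 to 1 are there at a start; the rules pass over those that are not, and their reading is None.
At some moment in a run one of carrier may be knocked a few centimetres aside while the robot is not near it.
It also fails if it takes over 210 s, if anything falls off the work surface, if the arm or the gripper's body presses on something with over 40 N, if the wrist force passes 120 N, or if a joint passes its speed limit or range.

### The arm

A 6-joint arm with a two-finger parallel gripper is mounted at the origin on the work surface. World frame = base frame: x ahead of the robot, y to its left, z up, the work surface at z = 0. Lengths are in m, angles in rad, forces in N, time in s.
With the tool pointing down it reaches from about 0.35 to 0.975 m from the base axis. Payload 4.9 kg.
Tool frame: the origin (TCP) lies on the centre line of the jaws, within the pads' length; the fingertips stand 14 mm ahead of it and the grasp point (between the pads) lies 5 mm behind it; x points along the fingers, z is the direction in which the jaws open and shut, and the axes are right-handed (so a half turn about x gives the same grasp; the last joint's range is limited). The gripper opens to 85 mm and grips with 20 to 120 N. Pads are 22 mm wide; open, the fingers measure 114 mm over their backs; the gripper's body (76 mm by 85 mm) begins 54 mm behind the grasp point. The pads swing forward as they close: fully open they stand 13 mm farther back than shut.
Start: joints at [-1.313, 0.053, 1.613, -0, 1.476, -0.119], TCP at [0.23, -0.581, 0.245] pointing down, gripper open.
Joint ranges: [-3.01, 3.01], [-1.01, 2.22], [0.06, 2.58], [-1.02, 4.17], [0.09, 2.62], [-3.14, 3.14]. Speed limits (rad/s): [2.57, 2.57, 3.14, 3.14, 3.14, 3.14].

### API

Orientations are given as a rotation vector (axis times angle).
In Python, from station import ctrl gives the robot as it stands.
- The arm moves only by the tool move_arm, never from a script. Its argument "increments" is a list that holds one entry, the list of rows, each a list of 4 numbers: the shift along the tool's x, y, z in units of 25 cm (1.0 is 25 cm), then the turn about the tool's x in units of 90 degrees (1.0 is 90 degrees). A call has 1 to 20 rows; each row shifts and turns the commanded pose from where the row before left it, along the tool's axes as they then stand; what a row does not reach is not made up. A row lasts 1/12 s, in which the tool goes at most 41.7 mm and 7.16 degrees, less where a joint would pass 70% of its speed; a pose out of reach is approached as far as the arm can. A call with a number of a shift or a turn outside -1 to 1 is refused whole. A call with a gripper value outside its range is refused whole. "gripper" is the closure, from 0 (fully open) to 1 (shut), set as the call begins (left out, the last holds). The fingers move at their own pace and stop on an object; "squeeze" is the grip in N (left out, the last holds). Time passes only in rows, so rows that do not move let the fingers close. It gives the time, the measured TCP pose, the force and the opening at its end, in the units of the state.
- ctrl.get_obs(): the state, without advancing time (a new reading comes with each control period).
- ctrl.get_image(name): name is "side" or "top"; returns a dict with "pixels" (400x640x3 uint8, red, green, blue), "depth" (400x640 float32, m along the optical axis (not along the pixel's ray), 0 where there is no reading), "K" (3x3 intrinsics, pixels), "extrinsics" (4x4, takes a point from camera to world coordinates). Camera axes: x right, y up, looking along -z (the intrinsics and any distortion apply to the point x, -y, -z); pixel columns grow to the right and rows downward; lengths in m; the calibration is good to about 2 mm. A picture is of the moment at which its call begins.
- ctrl.finish_job(): hands the job in, once; it reports no verdict.
Trained networks look in the newest picture that a camera, given by its name, has taken for a name from the list of things; names that differ only in an ending like _2 or _b are one class to them, and where a whole thing is asked for, a point or a joint stands for the part that bears it (a point fixed in the world has none). Each returns a list of dicts, best first, with "score" (0 to 1); they miss things now and then, are a little off and sometimes report something else, mostly with a low value. They report only what shows in the picture. A call takes as long as a camera call.
- ctrl.trace(camera, target): "region" (400x640 bool, what is visible of it) and "pixel" ([row, column] in pixels, amid what is visible of it).
The state is a dict: "t": time; "q": joint angles; "dq": joint speeds; "effort": joint torques, N m; "tool_pos": TCP position; "tool_rot": TCP orientation; "contact_force": force on the tool from outside, world axes, zero at the start; "wrist_torque": the same for the moment, N m; "opening": finger opening in m.
Only numpy, scipy, OpenCV 4.12 (cv2) and the standard library are available. Lean on these libraries where they do the work, as an engineer would, in place of code of your own. Each camera call takes 0.05 s, during which the arm holds its last target. There are 200 camera calls.

## Working session

There is one attempt and no reset: what is moved stays moved. The work goes in short steps, Python scripts to look and compute and a tool call to move; the robot and the scene stay as the last step left them, time stands still between calls to the robot, and variables do not carry over. Pictures are saved under pics/ and viewed, about 12 in all and at most 16, crops included, and the job is handed in when it is done.

Besides the shell and the picture viewer there is one more tool, called after ">>>" in YAML: its name, and indented under it one key for each argument. move_arm: Moves the arm, as the interface text tells. Shifts and turns lie within -1 to 1; 1 stands for 25 cm of shift or 90 degrees of turn. Its arguments: {"type":"object","properties":{"increments":{"type":"array","items":{"type":"array","items":{"type":"array","items":{"type":"number","minimum":-1,"maximum":1}}}},"gripper":{"type":"number"},"squeeze":{"type":"number"}},"required":["increments"]}

```bash
mkdir -p pics; ls; cat > h.py <<'E'
import numpy as np, cv2
from station import ctrl
from scipy.spatial.transform import Rotation as R
def cloud(im):
    K,E,d=im["K"],np.array(im["extrinsics"]),im["depth"]
    v,u=np.mgrid[:400,:640]
    P=np.stack([(u-K[0][2])/K[0][0]*d,-(v-K[1][2])/K[1][1]*d,-d],-1)
    W=P@E[:3,:3].T+E[:3,3]; W[d==0]=np.nan
    return W
def save(im,n,s=1,crop=None):
    p=im["pixels"][...,::-1]
    if crop: r0,r1,c0,c1=crop; p=p[r0:r1,c0:c1]
    cv2.imwrite(f"pics/{n}.png",cv2.resize(p,None,fx=s,fy=s,interpolation=cv2.INTER_CUBIC))
E
python3 - <<'E'
from h import *
o=ctrl.get_obs()
print({k:np.round(v,3) for k,v in o.items()})
print(R.from_rotvec(o['tool_rot']).as_matrix().round(4))
for n in("top","side"):
    im=ctrl.get_image(n); save(im,n+"0",1.25); np.save(n+"0.npy",cloud(im)); print(n,im["K"],im["extrinsics"])
E
```

```text
pics
{'t': np.float64(0.0), 'q': array([-1.313,  0.053,  1.614, -0.   ,  1.476, -0.119]), 'dq': array([ 0.001, -0.001,  0.   , -0.001, -0.   ,  0.   ]), 'effort': array([-1.0000e-03, -3.9367e+01, -3.7018e+01, -0.0000e+00,  7.0000e-03,
        0.0000e+00]), 'tool_pos': array([ 0.23 , -0.581,  0.244]), 'tool_rot': array([ 0.929,  1.366, -0.926]), 'contact_force': array([-0.067,  0.533,  0.053]), 'wrist_torque': array([-0.049, -0.035,  0.025]), 'opening': np.float64(0.086)}
[[-5.000e-04  9.299e-01  3.679e-01]
 [ 2.000e-03  3.679e-01 -9.299e-01]
 [-1.000e+00  2.000e-04 -2.100e-03]]
top [[412.77460132   0.         317.37735508]
 [  0.         412.77460132 202.72582158]
 [  0.           0.           1.        ]] [[ 0.02509617  0.99329991 -0.1128072   0.40224324]
 [-0.99960492  0.0235052  -0.01541163  0.06103124]
 [-0.01265681  0.11314941  0.99349737  1.42796562]
 [ 0.          0.          0.          1.        ]]
side [[436.39559137   0.         320.37615273]
 [  0.         436.39559137 198.89649015]
 [  0.           0.           1.        ]] [[ 0.94753685  0.21879357 -0.23303066  0.23664119]
 [-0.31950234  0.67017885 -0.66990936 -0.84520083]
 [ 0.00960036  0.70921765  0.70492422  1.10991569]
 [ 0.          0.          0.          1.        ]]
```

View pics/top0.png

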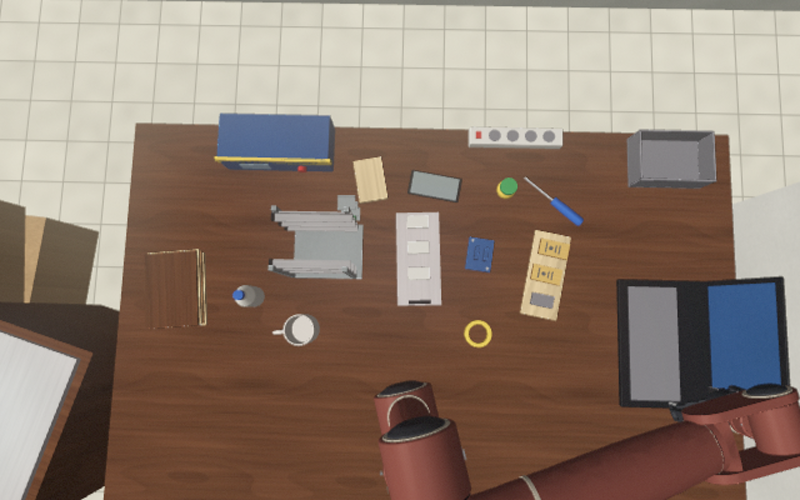

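View pics/side0.png

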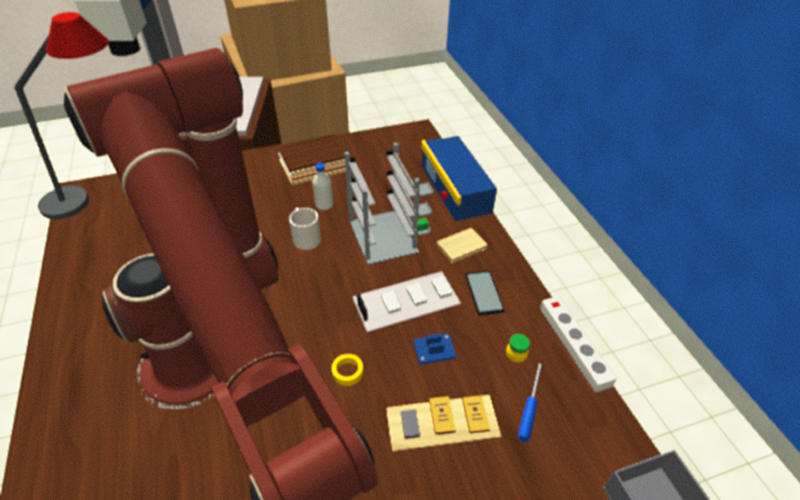

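```bash
cat >> h.py <<'E'
def rect(W,mask,z0,z1):
    P=W[mask]; P=P[(P[:,2]>z0)&(P[:,2]<z1)]
    if len(P)<15: return None
    (cx,cy),(w,h),a=cv2.minAreaRect((P[:,:2]*1000).astype(np.float32))
    if w<h: w,h,a=h,w,a+90
    a=(a+90)%180-90
    return np.round([cx,cy,w,h,a,P[:,0].mean()*1000,P[:,1].mean()*1000,np.median(P[:,2])*1000],1)  # long side, short, angle of long axis
E
python3 - <<'E'
from h import *
Z=dict(plaque1_mid=(.024,.036),board=(.001,.03),slot=(.033,.05),carrier_mid=(-.002,.008),seat_a=(.015,.024),handle=(.036,.05),rack=(.2,.27),tag1=(.085,.105))
np.set_printoptions(suppress=True)
for cam in("top","side"):
    im=ctrl.get_image(cam);W=cloud(im)
    for n,(a,b) in Z.items():
        for r in ctrl.trace(cam,n)[:3]:
            g=r["region"]; P=W[g]
            print(cam,n,round(r["score"],2),np.round(r["pixel"]),rect(W,g,a,b),g.sum(), np.nanpercentile(P[:,2],[5,50,95]).round(3))
E
```

```text
top board 0.67 [230. 436.] [ 517.5 -328.5  238.6  104.7   -9.8  497.9 -321.5    6.1] 1413 [-0.     0.006  0.023]
top slot 0.89 [202. 384.] [ 566.9 -145.1   34.6   34.1   81.7  567.4 -145.3   40.5] 536 [0.006 0.012 0.041]
top carrier_mid 0.61 [207. 336.] [552.4  23.5 260.4 126.1   2.6 547.3  23.9   3.5] 2608 [-0.001  0.005  0.023]
top carrier_mid 0.55 [265. 389.] None 180 [0.012 0.025 0.029]
top seat_a 0.86 [207. 335.] [582.5  24.5 177.8  58.6   1.3 581.1  25.6  19.9] 2515 [-0.001  0.005  0.023]
top handle 0.57 [208. 338.] [432.3  18.7  56.9   6.8 -88.6 432.2  18.7  43.7] 2502 [-0.001  0.005  0.023]
top rack 0.69 [194. 257.] [585.4 283.  195.5 186.9 -89.6 582.7 276.3 211.8] 3626 [0.003 0.076 0.225]
top tag1 0.72 [261. 381.] None 255 [-0.001  0.023  0.029]
top tag1 0.47 [149. 347.] None 772 [0.004 0.01  0.015]
side plaque1_mid 0.74 [184. 243.] [358.8 322.7  81.   67.4  52.9 352.4 308.5  31.2] 658 [0.012 0.06  0.091]
side board 0.66 [342. 338.] [ 519.1 -329.7  237.3  103.5  -11.2  496.5 -332.9    6. ] 2087 [0.002 0.006 0.022]
side slot 0.62 [278. 349.] [ 569.6 -146.9   37.4   36.9   -6.5  569.1 -149.3   40.6] 593 [0.008 0.013 0.042]
side slot 0.41 [239. 320.] [434.3  15.4  60.5  11.4 -88.2 434.2  13.7  43.1] 2300 [0.001 0.006 0.024]
side carrier_mid 0.8 [239. 324.] [555.3  25.  258.8 129.1   3.  544.7  16.3   4.4] 2201 [0.001 0.006 0.024]
side seat_a 0.8 [244. 322.] [551.4  20.3 244.3  67.4   3.2 578.8  21.3  20.1] 2353 [0.001 0.006 0.024]
side handle 0.65 [238. 327.] [434.3  15.5  60.3  11.4 -88.2 434.4  14.9  43.6] 2241 [0.001 0.006 0.024]
side rack 0.58 [166. 312.] [587.2 280.9 203.7 186.8 -89.6 586.2 271.2 213.5] 3790 [0.003 0.074 0.224]
side rack 0.5 [238. 326.] None 2338 [0.001 0.006 0.024]
side rack 0.47 [328. 350.] None 532 [0.005 0.031 0.035]
side tag1 0.22 [331. 377.] None 455 [0.027 0.031 0.034]
```

```bash
cat > m.py <<'E'
from h import *
def comps(W,box,z0,z1,minn=40):
    x0,x1,y0,y1=box
    with np.errstate(invalid='ignore'): m=(W[...,0]>x0)&(W[...,0]<x1)&(W[...,1]>y0)&(W[...,1]<y1)&(W[...,2]>z0)&(W[...,2]<z1)
    n,l,s,_=cv2.connectedComponentsWithStats(m.astype(np.uint8))
    return [(rect(W,l==i,z0,z1),s[i,4]) for i in range(1,n) if s[i,4]>=minn]
E
python3 - <<'E'
from m import *
np.set_printoptions(suppress=True)
for cam in("top","side"):
    im=ctrl.get_image(cam);W=cloud(im)
    for nm,box,a,b in [("plq",(.38,.65,-.45,-.22),.0255,.036),("walls",(.5,.65,-.2,-.09),.036,.05),("base",(.5,.65,-.2,-.09),.006,.05),("seats",(.38,.7,-.06,.1),.015,.023),("handle",(.38,.5,-.06,.1),.036,.05),("sheet",(.38,.7,-.06,.1),.0015,.05),("posts",(.45,.75,.15,.42),.238,.26)]:
        for c in comps(W,box,a,b,10): print(cam,nm,*c)
    if cam=="top": save(im,"slot",8,(165,250,365,450))
E
```

```text
top plq [ 585.4 -343.5   81.    44.1   78.4  585.  -343.    30.7] 297
top plq [ 515.4 -322.2   80.1   44.3   78.4  515.1 -322.4   30.8] 279
top walls [ 569.2 -132.6   31.9   10.3   -5.7  569.6 -132.8   40.2] 31
top walls [ 564.8 -157.3   33.8    8.8   -7.5  565.9 -157.7   41.5] 27
top base [ 568.6 -145.8   95.8   71.    -7.7  566.3 -144.1   11.7] 506
top seats [654.9  27.6  55.5  32.7 -88.5 655.2  29.2  19.3] 141
top seats [581.6  24.5  58.5  31.8 -88.7 581.5  26.5  19.1] 140
top seats [509.4  22.9  58.3  31.3 -88.5 510.1  21.5  19.5] 136
top handle [432.3  18.8  56.8   6.9 -88.7 432.3  18.7  43.5] 53
top sheet [539.2  21.1 319.9 158.8   0.8 541.4  22.9   5.1] 2733
top sheet [649.8 -49.   31.9  18.1  21.9 649.8 -49.5   3.5] 26
top sheet None 13
top sheet None 11
top posts [637.  369.1  12.1  11.1   2.1 636.8 368.9 248.9] 24
top posts [638.1 199.7  12.6  11.9  -2.2 637.5 199.5 249.8] 24
top posts [497.1 367.4  11.5   9.9   5.5 497.2 367.2 249.9] 23
top posts [498.  198.6  11.1   9.6  -0.8 497.8 198.5 250.5] 20
side plq [ 517.  -324.5   83.2   44.2   77.6  516.6 -326.1   31.4] 449
side
[... 164 characters left out ...]
   35.8   13.8   -4.3  567.1 -159.7   41.6] 44
side base [ 570.4 -146.2   94.1   80.   -10.5  567.1 -152.2   12.7] 611
side seats [656.6  26.7  65.5  36.1 -88.4 655.9  25.3  20. ] 137
side seats [584.1  24.3  67.1  35.  -88.3 583.7  22.1  20.2] 141
side seats [512.3  20.1  63.7  33.6 -87.7 512.5  18.9  19.9] 140
side handle [434.5  16.7  60.6  11.  -88.7 434.3  14.5  44.4] 58
side sheet [539.9  20.  319.8 159.9  -0.1 539.4  15.3   5. ] 2822
side posts [638.9 364.   12.   10.5  71.1 638.8 364.6 248.8] 17
side posts [500.3 367.3  17.1  10.8  79.6 500.  366.2 246.9] 19
side posts [639.5 197.   14.3  13.1 -27.7 639.8 196.1 248.9] 26
side posts [501.  195.6  12.6   9.7  72.1 500.3 194.5 248.7] 22
```

View pics/slot.png

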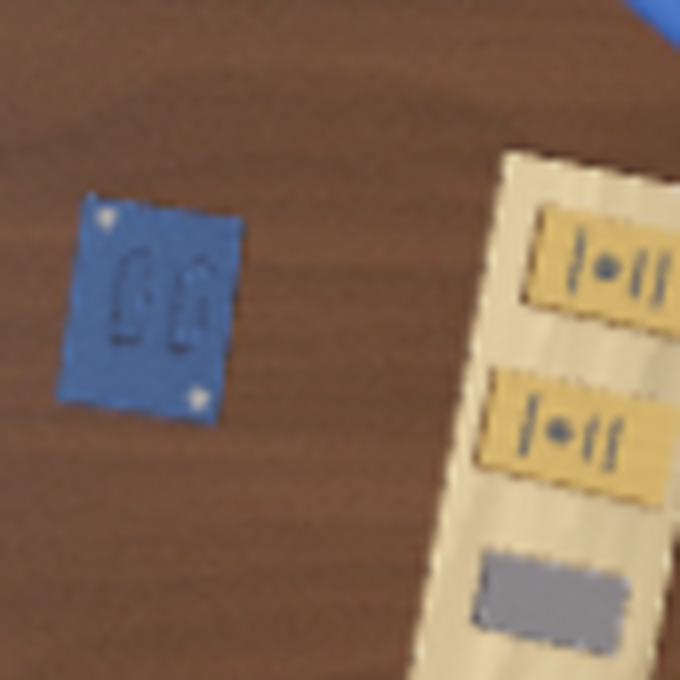

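```bash
cat > plan.py <<'E'
from h import *
def state():
    o=ctrl.get_obs(); M=R.from_rotvec(o["tool_rot"]).as_matrix()
    return np.array(o["tool_pos"])*1000,np.degrees(np.arctan2(M[1,2],M[0,2])),o
def plan(wps,start=None):
    "wps: (x,y,z mm of TCP, psi deg of jaw axis, rows)"
    p,psi,o=state()
    if start is not None: p,psi=np.array(start[:3],float),start[3]
    out=[]
    for x,y,z,ps,n in wps:
        dp=(np.array([x,y,z])-p); d=(ps-psi+180)%360-180
        m=max(int(np.ceil(np.linalg.norm(dp)/40)),int(np.ceil(abs(d)/7.1)),n)
        for k in range(m):
            t=np.radians(psi); zz=np.array([np.cos(t),np.sin(t),0]); yy=np.array([-np.sin(t),np.cos(t),0])
            rem=(np.array([x,y,z])-p)/(m-k); r=[-rem[2]/250,rem@yy/250,rem@zz/250,-((ps-psi+180)%360-180)/(m-k)/90]
            r=[round(v,3)+0. for v in r]; out.append(r)
            p=p+np.array([0,0,-r[0]*250])+yy*r[1]*250+zz*r[2]*250; psi-=r[3]*90
    print(len(out),str(out).replace(" ","")); print("end",p.round(1),round(psi,2))
E
python3 -c "
from plan import *
print(state()[:2]); plan([(515.2,-328.2,120,-11.9,0),(515.2,-328.2,60,-11.9,2)])"
```

```text
(array([ 229.96934791, -581.13081259,  245.32092257]), np.float64(-68.40995781568968))
13 [[np.float64(0.046),np.float64(0.13),np.float64(-0.047),np.float64(-0.057)],[np.float64(0.046),np.float64(0.134),np.float64(-0.036),np.float64(-0.057)],[np.float64(0.045),np.float64(0.137),np.float64(-0.023),np.float64(-0.057)],[np.float64(0.046),np.float64(0.138),np.float64(-0.011),np.float64(-0.057)],[np.float64(0.045),np.float64(0.139),np.float64(0.001),np.float64(-0.057)],[np.float64(0.046),np.float64(0.138),np.float64(0.014),np.float64(-0.057)],[np.float64(0.045),np.float64(0.136),np.float64(0.026),np.float64(-0.057)],[np.float64(0.046),np.float64(0.133),np.float64(0.038),np.float64(-0.057)],[np.float64(0.045),np.float64(0.129),np.float64(0.05),np.float64(-0.057)],[np.float64(0.046),np.float64(0.125),np.float64(0.061),np.float64(-0.057)],[np.float64(0.045),np.float64(0.118),np.float64(0.072),np.float64(-0.058)],[np.float64(0.12),np.float64(0.0),np.float64(0.0),np.float64(0.0)],[np.float64(0.12),np.float64(0.001),np.float64(0.0),np.float64(0.0)]]
end [ 515.2 -328.1   60.1] -11.89
```

>>> move_arm:
  increments:
    - [[0.046, 0.13, -0.047, -0.057], [0.046, 0.134, -0.036, -0.057], [0.045, 0.137, -0.023, -0.057], [0.046, 0.138, -0.011, -0.057], [0.045, 0.139, 0.001, -0.057], [0.046, 0.138, 0.014, -0.057], [0.045, 0.136, 0.026, -0.057], [0.046, 0.133, 0.038, -0.057], [0.045, 0.129, 0.05, -0.057], [0.046, 0.125, 0.061, -0.057], [0.045, 0.118, 0.072, -0.058], [0.12, 0, 0, 0], [0.12, 0, 0, 0], [0, 0, 0, 0], [0, 0, 0, 0], [0, 0, 0, 0]]
  gripper: 0.35
  squeeze: 20

```text
t: 2.43
tool_pos: [0.5157, -0.3291, 0.0615]
tool_rot: [0.163, 1.563, -0.164]
contact_force: [0.5, -0.4, 1.4]
opening: 0.0555
```

```bash
sed -i 's/r=\[round(v,3)+0. for v in r\]/r=[round(float(v),3)+0. for v in r]/' plan.py
python3 - <<'E'
from plan import *
from m import *
print(state()[:2],state()[2]["opening"])
im=ctrl.get_image("side"); save(im,"p1",5,(270,390,290,420))
W=cloud(im)
plan([(515.2,-328.2,19,-11.9,3)])
E
```

```text
(array([ 515.70126463, -329.13462254,   61.52448356]), np.float64(-11.920741356013485)) 0.05545629510723714
3 [[0.058,0.002,-0.002,0.0],[0.058,0.001,-0.002,0.0],[0.058,0.002,-0.001,0.0]]
end [ 515.2 -328.2   19. ] -11.93
```

View pics/p1.png

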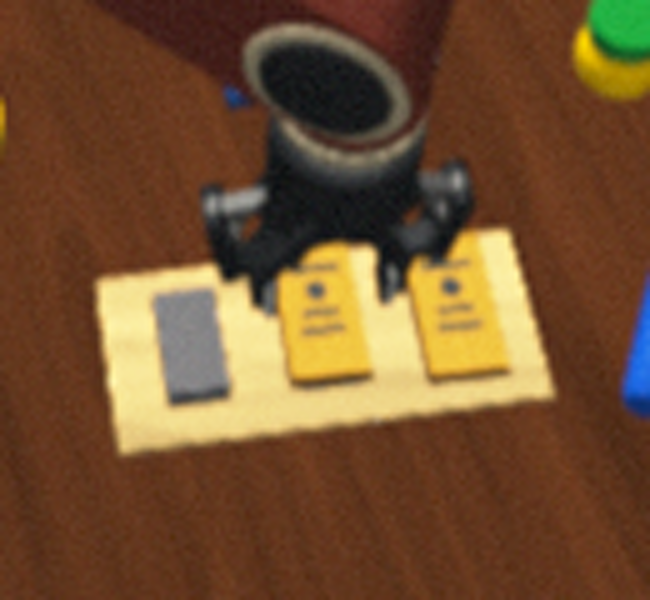

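>>> move_arm:
  increments:
    - [[0.058, 0.002, -0.002, 0], [0.058, 0.001, -0.001, 0], [0.058, 0.001, 0, 0], [0, 0, 0, 0], [0, 0, 0, 0]]

```text
t: 2.9
tool_pos: [0.5139, -0.3268, 0.0149]
tool_rot: [0.164, 1.567, -0.162]
contact_force: [-0.3, 0.2, -0.2]
opening: 0.0555
```

>>> move_arm:
  increments:
    - [[0, 0, 0, 0], [0, 0, 0, 0], [0, 0, 0, 0], [0, 0, 0, 0], [0, 0, 0, 0], [0, 0, 0, 0]]
  gripper: 0.8
  squeeze: 20

```text
t: 3.4
tool_pos: [0.5143, -0.327, 0.0162]
tool_rot: [0.163, 1.565, -0.163]
contact_force: [0.1, -0.1, -0.0]
opening: 0.0437
```

```bash
cat >> plan.py <<'E'
S=np.array([568.8,-145.9]); SA=-8.5
def sl(sy,z,n=0,h=8.7,psi=SA,sx=0):
    "G at slot coords (sy, z) -> TCP waypoint"
    t=np.radians(SA); p=S+sx*np.array([np.cos(t),np.sin(t)])+sy*np.array([-np.sin(t),np.cos(t)])
    return (*p,z-h,psi,n)
def arcA(a,d=31): a=np.radians(a); return 17.5+d*np.cos(a)+5*np.sin(a),40-d*np.sin(a)+5*np.cos(a)
E
python3 - <<'E'
from plan import *
p,psi,_=state()
plan([(p[0],p[1],90,psi,3),sl(48.5,100),sl(48.5,56,4)])
t=sl(48.5,56)
print("arc");plan([sl(*arcA(0),2)]+[sl(*arcA(a),2) for a in (6,12,18,24,30)]+[sl(*arcA(30))],start=t)
E
```

```text
13 [[-0.098,0.0,0.0,0.0],[-0.099,0.0,0.0,0.0],[-0.098,0.0,0.0,0.0],[-0.001,0.158,0.009,-0.006],[-0.001,0.158,0.01,-0.006],[-0.001,0.158,0.012,-0.006],[-0.001,0.157,0.013,-0.007],[-0.001,0.157,0.015,-0.006],[0.0,0.158,0.016,-0.007],[0.044,0.0,0.0,0.0],[0.044,0.0,0.0,0.0],[0.044,0.0,0.0,0.0],[0.044,0.0,0.0,0.0]]
end [575.9 -97.8  47.2] -8.47
arc
13 [[0.022,0.0,0.0,0.0],[0.022,0.0,0.0,0.0],[0.007,0.001,0.0,0.0],[0.006,0.0,0.0,0.0],[0.007,0.0,0.0,0.0],[0.006,0.0,0.0,0.0],[0.007,0.0,0.0,0.0],[0.006,-0.001,0.0,0.0],[0.007,-0.001,0.0,0.0],[0.006,-0.002,0.0,0.0],[0.006,-0.002,0.0,0.0],[0.007,-0.002,0.0,0.0],[0.0,0.0,0.0,0.0]]
end [575.7 -99.7  20. ] -8.5
```

>>> move_arm:
  increments:
    - [[-0.098, 0, 0, 0], [-0.099, 0, 0, 0], [-0.098, 0, 0, 0], [-0.001, 0.1, 0.006, -0.004], [-0.001, 0.158, 0.01, -0.006], [-0.001, 0.158, 0.01, -0.006], [-0.001, 0.158, 0.012, -0.006], [0, 0.158, 0.013, -0.006], [0, 0.156, 0.015, -0.006], [0, 0.058, 0.009, -0.004], [0.044, 0, 0, 0], [0.044, 0, 0, 0], [0.044, 0, 0, 0], [0.044, 0, 0, 0], [0, 0, 0, 0], [0, 0, 0, 0], [0, 0, 0, 0]]

```text
t: 4.82
tool_pos: [0.5761, -0.0989, 0.0471]
tool_rot: [0.117, 1.568, -0.117]
contact_force: [-1.2, 0.3, -0.3]
opening: 0.0436
```

```bash
python3 - <<'E'
from plan import *
from m import *
print(state()[:2],state()[2]["opening"],sl(48.5,56))
im=ctrl.get_image("side"); save(im,"p2",6,(230,330,300,430))
W=cloud(im)
for c in comps(W,(.5,.68,-.16,-.02),.05,.07,15): print(c)
W=cloud(ctrl.get_image("top"))
for c in comps(W,(.5,.68,-.16,-.02),.05,.07,15): print("top",c)
E
```

```text
(array([576.12369306, -98.86482812,  47.12817465]), np.float64(-8.5453352159603)) 0.043617443619018176 (np.float64(575.968756439786), np.float64(-97.93273062694703), 47.3, -8.5, 0)
(array([ 578.1, -109.2,   64.9,   64.3,   19.3,  576.3, -110.6,   61.9]), np.int32(283))
```

View pics/p2.png

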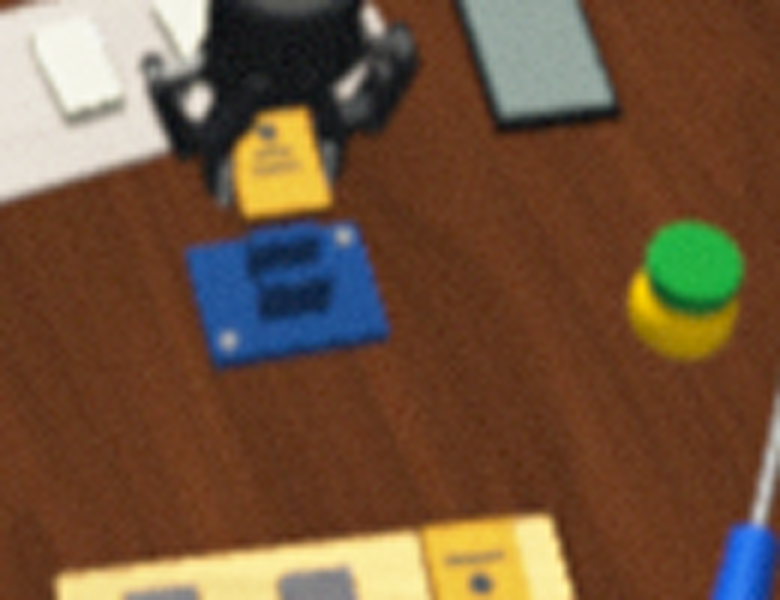

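>>> move_arm:
  increments:
    - [[0.022, 0, 0, 0], [0.022, 0, 0, 0], [0.007, 0.001, 0, 0], [0.006, 0, 0, 0], [0.007, 0, 0, 0], [0.006, 0, 0, 0]]

```text
t: 5.42
tool_pos: [0.5767, -0.0979, 0.0308]
tool_rot: [0.116, 1.567, -0.116]
contact_force: [-2.9, 1.0, 6.1]
opening: 0.0439
```

>>> move_arm:
  increments:
    - [[0.007, 0, 0, 0], [0.006, -0.001, 0, 0], [0.007, -0.001, 0, 0], [0.006, -0.002, 0, 0], [0.006, -0.002, 0, 0], [0.007, -0.002, 0, 0], [0, 0, 0, 0], [0, 0, 0, 0]]

```text
t: 6.08
tool_pos: [0.5764, -0.0994, 0.0209]
tool_rot: [0.116, 1.567, -0.116]
contact_force: [-1.5, 2.5, 5.9]
opening: 0.0435
```

```bash
python3 - <<'E'
from plan import *
from m import *
print(state()[:2],state()[2]["opening"],sl(*arcA(30)))
im=ctrl.get_image("side"); save(im,"p3",6,(230,330,300,430))
W=cloud(im); hsv=cv2.cvtColor(im["pixels"],cv2.COLOR_RGB2HSV)
g=(hsv[...,0]>15)&(hsv[...,0]<32)&(hsv[...,1]>110)&(W[...,0]>.5)&(W[...,1]>-.16)&(W[...,1]<0)
P=W[g]*1000; c=P.mean(0);n=np.linalg.svd(P-c)[2][2]; print(len(P),c.round(1),n.round(3),np.degrees(np.arccos(abs(n[2]))))
E
```

```text
(array([576.43453145, -99.35481363,  20.92250517]), np.float64(-8.464939458844233)) 0.04347629543704671 (np.float64(575.7243960762487), np.float64(-99.56778399782786), np.float64(20.130127018922195), -8.5, 0)
202 [ 580.5 -107.7   64.3] [ 0.79  -0.6   -0.121] 83.05118686137232
```

View pics/p3.png

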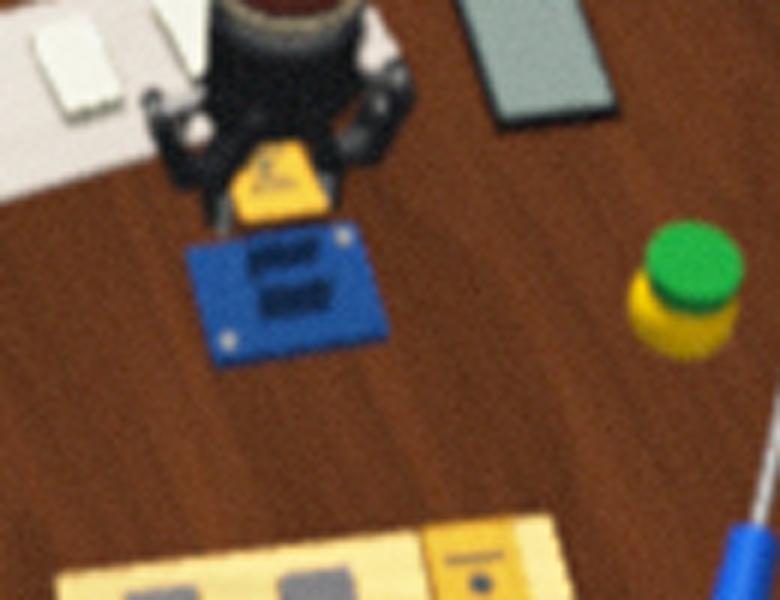

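```bash
cat >> plan.py <<'E'
def arcB(g,d=20): g=np.radians(g); return -17.5-5*np.cos(g)+d*np.sin(g),40+5*np.sin(g)+d*np.cos(g)
E
python3 - <<'E'
from plan import *
a=sl(-70,54)
plan([sl(47,85,2),sl(47,105,1),sl(-70,105,3),sl(-70,54,3)])
print("B1");plan([sl(-55,54,2),sl(-36,57,4),sl(*arcB(0,22),5)],start=a)
b=sl(*arcB(0,22))
print("B2");plan([sl(*arcB(g,20),2) for g in(15,30,45,60,75,90)]+[sl(4,43.5,2)],start=b)
E
```

```text
9 [[-0.111,0.0,-0.001,0.0],[-0.11,-0.001,-0.002,0.0],[-0.08,0.0,0.0,0.0],[0.0,-0.156,0.0,0.0],[0.0,-0.156,0.0,0.0],[0.0,-0.156,0.0,0.0],[0.068,0.0,0.0,0.0],[0.068,0.0,0.0,0.0],[0.068,0.0,0.0,0.0]]
end [ 558.5 -215.2   45.2] -8.47
B1
11 [[0.0,0.03,0.0,0.0],[0.0,0.03,0.0,0.0],[-0.003,0.019,0.0,0.0],[-0.003,0.019,0.0,0.0],[-0.003,0.019,0.0,0.0],[-0.003,0.019,0.0,0.0],[-0.004,0.011,0.0,0.0],[-0.004,0.011,0.0,0.0],[-0.004,0.011,0.0,0.0],[-0.004,0.01,0.0,0.0],[-0.004,0.011,0.0,0.0]]
end [ 565.5 -168.2   53.3] -8.5
B2
14 [[0.003,0.011,0.0,0.0],[0.003,0.01,0.0,0.0],[0.001,0.011,0.0,0.0],[0.002,0.011,0.0,0.0],[0.004,0.01,0.0,0.0],[0.004,0.009,0.0,0.0],[0.007,0.009,0.0,0.0],[0.007,0.008,0.0,0.0],[0.008,0.007,0.0,0.0],[0.009,0.006,0.0,0.0],[0.01,0.004,0.0,0.0],[0.01,0.004,0.0,0.0],[0.003,0.003,0.0,0.0],[0.003,0.003,0.0,0.0]]
end [ 569.4 -141.9   34.8] -8.5
```

>>> move_arm:
  increments:
    - [[-0.11, 0, -0.002, 0], [-0.111, 0, -0.001, 0], [-0.081, 0, 0, 0], [0, -0.156, 0, 0], [0, -0.156, 0, 0], [0, -0.156, 0, 0], [0.068, 0, 0, 0], [0.068, 0, 0, 0], [0.068, 0, 0, 0], [0, 0, 0, 0], [0, 0, 0, 0]]

```text
t: 7.05
tool_pos: [0.5568, -0.2147, 0.0431]
tool_rot: [0.117, 1.571, -0.115]
contact_force: [-0.6, 0.4, 0.6]
opening: 0.044
```

```bash
python3 - <<'E'
from plan import *
print(state()[:2],state()[2]["opening"],sl(-70,54))
im=ctrl.get_image("side"); save(im,"p4",6,(240,340,300,430))
E
```

```text
(array([ 556.82743335, -214.72596359,   43.09150146]), np.float64(-8.469687868543271)) 0.0439837963956018 (np.float64(558.4533412209272), np.float64(-215.13111043533416), 45.3, -8.5, 0)
```

View pics/p4.png

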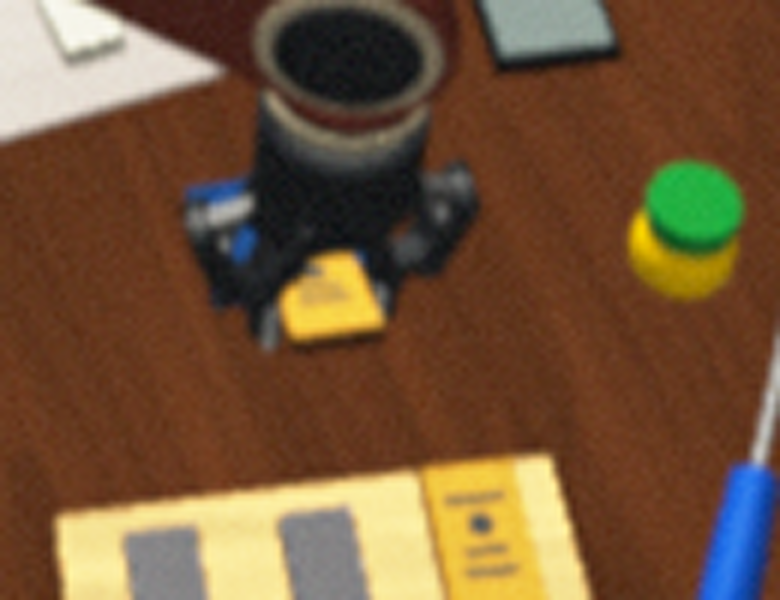

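>>> move_arm:
  increments:
    - [[0, 0.03, 0, 0], [0, 0.03, 0, 0], [-0.003, 0.019, 0, 0], [-0.003, 0.019, 0, 0], [-0.003, 0.019, 0, 0], [-0.003, 0.019, 0, 0]]

```text
t: 7.6
tool_pos: [0.5638, -0.1884, 0.0525]
tool_rot: [0.101, 1.566, -0.126]
contact_force: [-10.7, -22.0, 10.9]
opening: 0.0439
```

>>> move_arm:
  increments:
    - [[-0.004, 0.011, 0, 0], [-0.004, 0.011, 0, 0], [-0.004, 0.011, 0, 0], [-0.005, 0.01, 0, 0], [-0.005, 0.011, 0, 0]]

```text
t: 8.02
tool_pos: [0.5666, -0.173, 0.0574]
tool_rot: [0.106, 1.563, -0.124]
contact_force: [-4.1, -13.8, 6.7]
opening: 0.0433
```

```bash
python3 - <<'E'
from plan import *
print(state()[:2],state()[2]["opening"],sl(*arcB(0,22)))
im=ctrl.get_image("side"); save(im,"p5",6,(230,330,300,430))
E
```

```text
(array([ 566.64663835, -172.97088426,   57.39839252]), np.float64(-8.38161821470364)) 0.04327076145433799 (np.float64(565.4742882495838), np.float64(-168.15285692564314), np.float64(53.3), -8.5, 0)
```

View pics/p5.png

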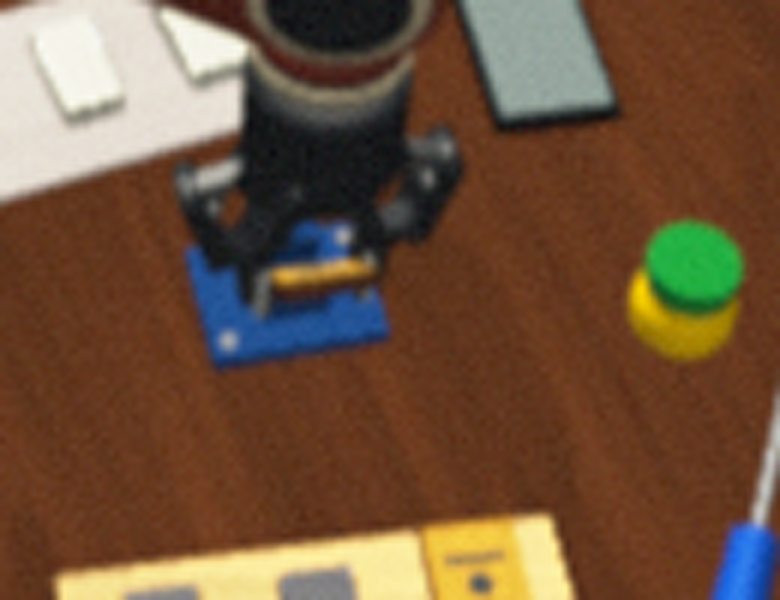

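>>> move_arm:
  increments:
    - [[-0.08, 0, 0, 0], [-0.08, 0, 0, 0], [0, -0.12, 0, 0], [0, -0.12, 0, 0], [0, 0, 0, 0], [0, 0, 0, 0], [0, 0, 0, 0]]

```text
t: 8.65
tool_pos: [0.5565, -0.227, 0.0936]
tool_rot: [0.116, 1.567, -0.116]
contact_force: [-0.9, 0.5, -0.6]
opening: 0.0436
```

```bash
python3 - <<'E'
from plan import *
p,psi,_=state();print(p,psi)
for cam in ("top","side"):
    im=ctrl.get_image(cam); W=cloud(im)*1000
    hsv=cv2.cvtColor(im["pixels"],cv2.COLOR_RGB2HSV)
    v=W-p; t=np.radians(SA); sx=v[...,0]*np.cos(t)+v[...,1]*np.sin(t); sy=-v[...,0]*np.sin(t)+v[...,1]*np.cos(t); dz=v[...,2]
    with np.errstate(invalid='ignore'): g=(abs(sx)<19)&(abs(sy)<55)&(dz>-45)&(dz<48)
    print(cam,g.sum())
    # profile: for points, list by sy bins median z, brass?
    br=(hsv[...,0]>14)&(hsv[...,0]<32)&(hsv[...,1]>110)
    for lo in range(-55,55,5):
        k=g&(sy>=lo)&(sy<lo+5)
        if k.sum()>2: print(lo,k.sum(),np.percentile(dz[k],[10,50,90]).round(1),br[k].mean().round(2))
E
```

```text
[ 556.45722197 -226.99603965   93.60218268] -8.460966196966917
top 0
side 58
-45 6 [46.5 47.2 47.5] 0.0
-40 15 [43.4 46.5 47.6] 0.2
-35 5 [46.  47.1 47.7] 1.0
-30 5 [42.  44.7 46.8] 1.0
-25 4 [35.2 37.6 39.9] 1.0
-15 5 [24.7 26.8 28.3] 1.0
-10 4 [16.3 18.2 21. ] 0.75
-5 3 [11.3 12.2 12.9] 1.0
0 4 [4.5 7.5 8.5] 0.5
```

```bash
cat >> plan.py <<'E'
def prof(cam="side",name=None,crop=None):
    p,psi,_=state(); im=ctrl.get_image(cam); W=cloud(im)*1000
    if name: save(im,name,6,crop)
    v=W-p; t=np.radians(psi); sx=v[...,0]*np.cos(t)+v[...,1]*np.sin(t); sy=-v[...,0]*np.sin(t)+v[...,1]*np.cos(t); dz=v[...,2]
    hsv=cv2.cvtColor(im["pixels"],cv2.COLOR_RGB2HSV)
    with np.errstate(invalid='ignore'): g=(abs(sx)<24)&(abs(sy)<75)&(dz>-50)&(dz<90)
    return sx,sy,dz,hsv,g
E
python3 - <<'E'
from plan import *
sx,sy,dz,hsv,g=prof("side","p6",(235,335,300,430))
rows=np.where(g.any(1))[0]
for r in rows[::2]:
    k=g[r]&(abs(sx[r])<16)
    if k.sum()<2: continue
    print(r,np.median(np.where(k)[0]),k.sum(),"sy",np.median(sy[r][k]).round(1),"z",np.median(dz[r][k]).round(1),"hsv",np.median(hsv[r][k],0))
E
```

```text
272 360.0 9 sy -12.5 z 74.9 hsv [120.  32.  25.]
274 358.5 12 sy -12.3 z 67.0 hsv [109.5  97.   40.5]
282 357.5 8 sy 2.8 z 6.2 hsv [ 17.   66.5 156.5]
284 358.5 14 sy -31.4 z 47.4 hsv [ 20.  177.5 197.5]
286 359.5 12 sy -37.2 z 47.0 hsv [ 14.5 182.   84. ]
288 355.5 4 sy -40.2 z 46.1 hsv [ 11.5 177.5  75.5]
```

View pics/p6.png

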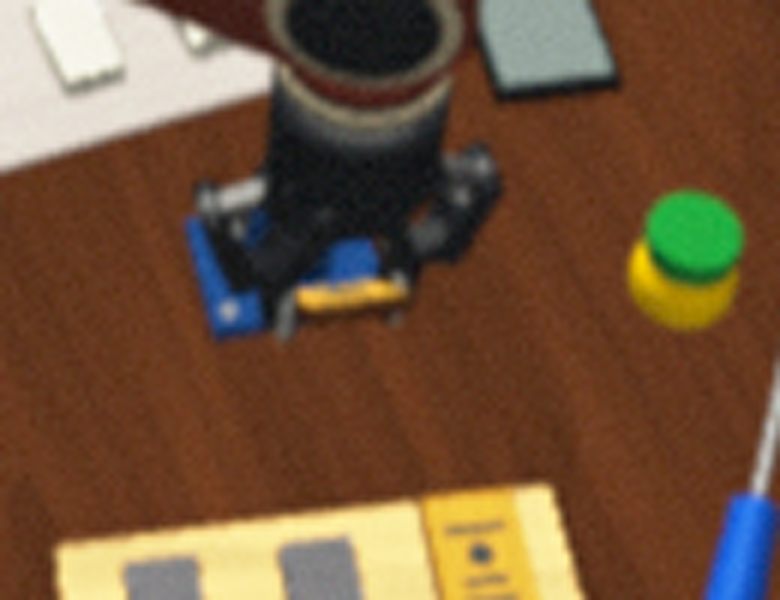

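```bash
python3 - <<'E'
from plan import *
plan([sl(2,100,3),sl(2,80,1),sl(-9,44.5,12)])
E
```

```text
16 [[0.002,0.111,0.001,0.0],[0.002,0.112,0.001,0.001],[0.003,0.111,0.0,0.0],[0.08,0.0,0.0,0.0],[0.012,-0.004,0.0,0.0],[0.012,-0.004,0.0,0.0],[0.012,-0.004,0.0,0.0],[0.012,-0.004,0.0,0.0],[0.012,-0.003,0.0,0.0],[0.012,-0.004,0.0,0.0],[0.012,-0.003,0.0,0.0],[0.012,-0.004,0.0,0.0],[0.011,-0.003,0.0,0.0],[0.012,-0.004,0.0,0.0],[0.011,-0.003,0.0,0.0],[0.012,-0.004,0.0,0.0]]
end [ 567.4 -154.9   35.7] -8.48
```

>>> move_arm:
  increments:
    - [[0.002, 0.111, 0.001, 0], [0.002, 0.112, 0.001, 0], [0.003, 0.111, 0, 0], [0.08, 0, 0, 0], [0.012, -0.004, 0, 0], [0.012, -0.004, 0, 0], [0.012, -0.004, 0, 0], [0.012, -0.004, 0, 0], [0.012, -0.003, 0, 0], [0.012, -0.004, 0, 0], [0.012, -0.003, 0, 0], [0.012, -0.004, 0, 0]]

```text
t: 9.8
tool_pos: [0.5697, -0.1546, 0.0499]
tool_rot: [0.114, 1.563, -0.119]
contact_force: [0.1, -0.9, 2.1]
opening: 0.0437
```

>>> move_arm:
  increments:
    - [[0.012, -0.003, 0, 0], [0.012, -0.004, 0, 0], [0.012, -0.003, 0, 0], [0.012, -0.003, 0, 0], [0, 0, 0, 0], [0, 0, 0, 0]]

```text
t: 10.3
tool_pos: [0.5699, -0.1572, 0.0423]
tool_rot: [0.115, 1.564, -0.117]
contact_force: [-13.2, 5.2, 32.7]
opening: 0.0439
```

```bash
python3 - <<'E'
from plan import *
print(state()[:2])
sx,sy,dz,hsv,g=prof("side")
for r in np.where(g.any(1))[0]:
    k=g[r]&(abs(sx[r])<16)&(hsv[r][:,1]>100)&(hsv[r][:,0]<32)
    if k.sum()<4: continue
    print(r,k.sum(),"sy",np.median(sy[r][k]).round(1),"z",np.median(dz[r][k]).round(1),"hsv",np.median(hsv[r][k],0))
E
```

```text
(array([ 569.94501011, -157.22364519,   42.34746766]), np.float64(-8.465422958738161))
270 6 sy 7.9 z 8.2 hsv [ 19.  131.  188.5]
271 12 sy -8.0 z 26.5 hsv [ 21. 160. 211.]
272 13 sy -22.7 z 42.8 hsv [ 21. 177. 219.]
273 11 sy -34.0 z 53.0 hsv [ 19. 186. 193.]
274 11 sy -37.4 z 52.3 hsv [ 17. 191. 114.]
275 8 sy -38.1 z 50.2 hsv [ 13.5 176.   69.5]
276 4 sy -38.4 z 47.8 hsv [  7.5 135.5  60.5]
289 4 sy -27.7 z -38.1 hsv [  7.  124.5  88. ]
290 11 sy -26.9 z -42.9 hsv [  9. 167.  99.]
291 11 sy -30.3 z -42.4 hsv [ 11. 181. 102.]
292 10 sy -34.6 z -41.2 hsv [ 10.  180.5 101.5]
293 11 sy -37.4 z -42.0 hsv [ 11. 179. 102.]
294 11 sy -41.9 z -41.1 hsv [ 11. 179. 103.]
295 11 sy -45.6 z -41.1 hsv [ 10. 178. 101.]
296 11 sy -49.5 z -40.7 hsv [ 10. 175. 104.]
297 11 sy -51.9 z -40.4 hsv [ 11. 174. 101.]
298 11 sy -56.9 z -41.2 hsv [ 11. 175. 102.]
299 11 sy -59.2 z -40.2 hsv [ 11. 179. 101.]
300 11 sy -62.4 z -41.0 hsv [ 11. 177. 103.]
301 11 sy -66.2 z -40.8 hsv [ 11. 180. 104.]
302 11 sy -71.0 z -40.4 hsv [ 10. 180. 102.]
303 10 sy -72.3 z -40.5 hsv [ 10.5 185.  100. ]
304 4 sy -73.9 z -42.1 hsv [ 11.5 181.   98. ]
```

```bash
python3 - <<'E'
from plan import *
plan([(567.4,-154.9,75,SA,2),sl(1,82,1),sl(1,45,12)],start=(567.4,-154.9,35.7,SA))
E
```

```text
15 [[-0.079,0.0,0.0,0.0],[-0.078,0.0,0.0,0.0],[0.007,0.04,0.0,0.0],[0.012,0.0,0.0,0.0],[0.012,0.0,0.0,0.0],[0.012,0.0,0.0,0.0],[0.012,0.0,0.0,0.0],[0.012,0.0,0.0,0.0],[0.013,0.0,0.0,0.0],[0.012,0.0,0.0,0.0],[0.013,0.0,0.0,0.0],[0.012,0.0,0.0,0.0],[0.013,0.0,0.0,0.0],[0.012,0.0,0.0,0.0],[0.013,0.0,0.0,0.0]]
end [ 568.9 -145.    36.2] -8.5
```

>>> move_arm:
  increments:
    - [[-0.079, 0, 0, 0], [-0.078, 0, 0, 0], [0.007, 0.04, 0, 0], [0, 0, 0, 0], [0, 0, 0, 0]]

```text
t: 10.77
tool_pos: [0.5681, -0.1454, 0.0716]
tool_rot: [0.116, 1.569, -0.115]
contact_force: [0.2, -0.3, -0.1]
opening: 0.0436
```

>>> move_arm:
  increments:
    - [[0.015, 0, 0, 0], [0.015, 0, 0, 0], [0.015, 0, 0, 0], [0.012, 0, 0, 0], [0.012, 0, 0, 0], [0.013, 0, 0, 0], [0.012, 0, 0, 0], [0.012, 0, 0, 0]]

```text
t: 11.43
tool_pos: [0.5703, -0.1474, 0.0503]
tool_rot: [0.114, 1.566, -0.117]
contact_force: [-9.0, -1.7, 21.3]
opening: 0.0436
```

>>> move_arm:
  increments:
    - [[0.012, 0, 0, 0], [0.012, 0, 0, 0], [0.012, 0, 0, 0], [0.01, 0, 0, 0]]

```text
t: 11.77
tool_pos: [0.5719, -0.1495, 0.0404]
tool_rot: [0.111, 1.562, -0.121]
contact_force: [-6.6, -6.0, 19.8]
opening: 0.0437
```

```bash
cat >> plan.py <<'E'
def lines():
    print(state()[:2])
    sx,sy,dz,hsv,g=prof("side")
    for r in np.where(g.any(1))[0]:
        k=g[r]&(abs(sx[r])<16)&(hsv[r][:,1]>100)&(hsv[r][:,0]<32)&(dz[r]>-25)
        if k.sum()<4: continue
        print(r,k.sum(),"sy",np.median(sy[r][k]).round(1),"z",np.median(dz[r][k]).round(1),"hsv",np.median(hsv[r][k],0))
E
python3 - <<'E'
from plan import *
lines()
E
```

```text
(array([ 571.89334657, -149.53683426,   40.35590227]), np.float64(-8.43584474129683))
265 6 sy 18.5 z 11.0 hsv [ 19.5 192.  222.5]
266 8 sy 12.2 z 14.4 hsv [ 22.  178.5 242. ]
267 9 sy 6.9 z 18.4 hsv [ 21. 169. 231.]
268 11 sy 0.6 z 20.5 hsv [ 21. 162. 224.]
269 11 sy -5.2 z 24.1 hsv [ 21. 172. 239.]
270 12 sy -11.5 z 28.0 hsv [ 22.  173.  235.5]
271 12 sy -18.7 z 32.4 hsv [ 21.  164.  230.5]
272 12 sy -24.9 z 36.6 hsv [ 21.5 165.5 226.5]
273 12 sy -30.3 z 38.9 hsv [ 22.  172.5 237. ]
274 12 sy -37.2 z 43.8 hsv [ 24.  178.5 247. ]
275 12 sy -42.8 z 47.4 hsv [ 23.  185.5 245.5]
276 11 sy -48.2 z 50.0 hsv [ 20. 190. 206.]
277 11 sy -48.8 z 46.5 hsv [ 18. 190. 117.]
278 6 sy -50.6 z 45.0 hsv [ 15.  179.   74.5]
```

>>> move_arm:
  increments:
    - [[0.008, 0, 0, 0], [0.008, 0, 0, 0], [0.008, 0, 0, 0], [0, 0, 0, 0], [0, 0, 0, 0]]

```text
t: 12.23
tool_pos: [0.5722, -0.1498, 0.0343]
tool_rot: [0.111, 1.561, -0.121]
contact_force: [-5.2, -6.9, 18.4]
opening: 0.0437
```

```bash
python3 - <<'E'
from plan import *
lines()
E
```

```text
(array([ 572.19987895, -149.77889726,   34.33149942]), np.float64(-8.468148055895727))
265 5 sy 17.7 z 18.5 hsv [ 20. 184. 206.]
266 7 sy 14.0 z 18.2 hsv [ 21. 184. 241.]
267 7 sy 10.3 z 19.4 hsv [ 23. 178. 246.]
268 9 sy 4.5 z 22.6 hsv [ 21. 165. 230.]
269 11 sy 1.3 z 22.2 hsv [ 21. 165. 220.]
270 11 sy -4.6 z 25.3 hsv [ 22. 171. 234.]
271 10 sy -11.2 z 29.0 hsv [ 23.  176.5 244. ]
272 12 sy -15.6 z 29.5 hsv [ 23.  176.  242.5]
273 11 sy -20.6 z 31.7 hsv [ 21. 166. 229.]
274 11 sy -25.0 z 33.8 hsv [ 21. 162. 226.]
275 11 sy -29.9 z 34.3 hsv [ 21. 156. 217.]
276 11 sy -34.4 z 37.0 hsv [ 22. 169. 233.]
277 12 sy -38.6 z 37.2 hsv [ 24. 178. 246.]
278 11 sy -43.4 z 40.3 hsv [ 24. 183. 247.]
279 12 sy -50.2 z 41.8 hsv [ 24.  182.5 247. ]
280 11 sy -53.0 z 45.0 hsv [ 22. 191. 243.]
281 11 sy -55.6 z 41.9 hsv [ 19. 194. 188.]
282 9 sy -56.4 z 40.5 hsv [ 17. 187. 105.]
```

>>> move_arm:
  increments:
    - [[0.01, 0, 0, 0], [0.01, 0, 0, 0], [0.01, 0, 0, 0], [0.008, 0, 0, 0], [0, 0, 0, 0], [0, 0, 0, 0]]

```text
t: 12.78
tool_pos: [0.5723, -0.1492, 0.0245]
tool_rot: [0.112, 1.561, -0.12]
contact_force: [-3.8, -4.8, 17.0]
opening: 0.0436
```

```bash
python3 - <<'E'
from plan import *
lines()
E
```

```text
(array([ 572.28105239, -149.24123976,   24.45105963]), np.float64(-8.47180862770951))
265 7 sy -11.8 z 66.8 hsv [ 17. 150.  66.]
266 7 sy -9.0 z 60.1 hsv [ 19. 178. 135.]
267 8 sy 8.2 z 29.6 hsv [ 20.5 185.5 221.5]
268 9 sy 4.5 z 29.9 hsv [ 23. 183. 243.]
269 8 sy 3.7 z 27.8 hsv [ 22.  181.5 237.5]
270 9 sy 0.6 z 27.0 hsv [ 20. 157. 212.]
271 11 sy -3.0 z 27.1 hsv [ 20. 154. 200.]
272 11 sy -7.6 z 29.1 hsv [ 21. 170. 229.]
273 11 sy -10.8 z 27.8 hsv [ 22. 180. 242.]
274 8 sy -14.4 z 28.3 hsv [ 22.5 178.5 242. ]
275 10 sy -18.7 z 28.1 hsv [ 22.5 180.  242. ]
276 11 sy -22.5 z 29.1 hsv [ 22. 179. 237.]
277 11 sy -25.2 z 27.9 hsv [ 21. 171. 221.]
278 11 sy -30.7 z 29.7 hsv [ 21. 162. 215.]
279 11 sy -32.7 z 28.3 hsv [ 21. 169. 223.]
280 11 sy -37.0 z 28.8 hsv [ 20. 159. 211.]
281 12 sy -40.0 z 30.0 hsv [ 21. 170. 223.]
282 11 sy -44.2 z 31.1 hsv [ 22. 180. 241.]
283 12 sy -47.9 z 30.3 hsv [ 23.  184.5 243. ]
284 11 sy -50.7 z 30.6 hsv [ 23. 183. 244.]
285 12 sy -55.1 z 30.6 hsv [ 23.  182.5 244. ]
286 11 sy -58.3 z 29.6 hsv [ 23. 184. 244.]
287 11 sy -60.7 z 29.3 hsv [ 21. 189. 237.]
288 11 sy -63.0 z 26.5 hsv [ 19. 193. 174.]
289 9 sy -63.0 z 25.0 hsv [ 16. 193.  99.]
290 7 sy -38.2 z -22.3 hsv [ 12. 180.  77.]
291 6 sy -41.4 z -21.3 hsv [ 11.  179.5  95.5]
292 10 sy -43.7 z -23.3 hsv [ 10.5 180.  101. ]
293 9 sy -47.8 z -22.4 hsv [ 11. 178. 102.]
294 9 sy -51.8 z -23.1 hsv [ 11. 181. 102.]
295 10 sy -54.4 z -22.2 hsv [ 10.5 179.  104.5]
296 10 sy -57.7 z -21.7 hsv [ 10.5 183.  101. ]
297 8 sy -60.2 z -21.5 hsv [ 10.5 178.  102.5]
298 10 sy -63.8 z -22.6 hsv [ 11. 181. 103.]
299 10 sy -68.6 z -22.6 hsv [ 11.  181.5 101.5]
300 10 sy -72.6 z -22.5 hsv [ 10.5 180.  102. ]
```

>>> move_arm:
  increments:
    - [[-0.04, 0, 0, 0], [-0.02, 0.032, 0, 0], [0, 0.032, 0, 0], [0, 0.032, 0, 0], [0.01, 0, 0, 0], [0.01, 0, 0, 0], [0.01, 0, 0, 0], [0, 0, 0, 0], [0, 0, 0, 0]]

```text
t: 13.58
tool_pos: [0.5719, -0.1222, 0.026]
tool_rot: [0.117, 1.569, -0.116]
contact_force: [0.3, -0.5, 0.0]
opening: 0.0434
```

```bash
python3 - <<'E'
from plan import *
lines()
E
```

```text
(array([ 571.85476502, -122.2295453 ,   26.00965692]), np.float64(-8.483196045294415))
258 8 sy -12.5 z 65.1 hsv [ 17.  165.   97.5]
259 7 sy 12.8 z 26.1 hsv [ 20. 184. 182.]
260 8 sy 9.3 z 27.6 hsv [ 21.  187.5 234.5]
261 9 sy 7.1 z 26.3 hsv [ 23. 184. 246.]
262 9 sy 2.4 z 28.7 hsv [ 22. 178. 233.]
263 9 sy -1.7 z 27.5 hsv [ 20. 157. 205.]
264 11 sy -5.7 z 28.3 hsv [ 20. 163. 199.]
265 10 sy -10.0 z 29.4 hsv [ 21.  172.  231.5]
266 8 sy -13.2 z 28.7 hsv [ 23.  179.5 242.5]
267 9 sy -15.7 z 28.2 hsv [ 23. 181. 242.]
268 11 sy -20.6 z 28.6 hsv [ 23. 181. 240.]
269 11 sy -24.2 z 28.9 hsv [ 22. 173. 235.]
270 12 sy -28.0 z 28.8 hsv [ 20.5 160.5 212.5]
271 11 sy -31.9 z 29.5 hsv [ 21. 166. 224.]
272 11 sy -36.3 z 29.7 hsv [ 20. 162. 213.]
273 11 sy -39.8 z 30.9 hsv [ 20. 160. 204.]
274 11 sy -43.1 z 28.9 hsv [ 21. 179. 234.]
275 11 sy -45.8 z 29.7 hsv [ 23. 182. 242.]
276 11 sy -49.7 z 30.6 hsv [ 23. 186. 243.]
277 11 sy -54.2 z 30.3 hsv [ 23. 183. 244.]
278 11 sy -58.6 z 31.1 hsv [ 23. 183. 244.]
279 12 sy -61.8 z 31.5 hsv [ 21.5 190.5 238.5]
280 11 sy -64.0 z 28.8 hsv [ 19. 195. 179.]
281 6 sy -64.0 z 26.0 hsv [ 15.5 173.  111. ]
290 6 sy -62.9 z -23.0 hsv [  9.  136.5  84. ]
291 5 sy -65.3 z -23.4 hsv [ 11. 177.  98.]
292 11 sy -70.0 z -23.3 hsv [ 11. 184. 104.]
293 5 sy -72.9 z -24.6 hsv [ 10. 175. 105.]
```

>>> move_arm:
  increments:
    - [[0.008, 0, 0, 0], [0.008, 0, 0, 0], [0, 0, 0, 0], [0, 0, 0, 0]]

```text
t: 13.97
tool_pos: [0.5728, -0.1226, 0.0236]
tool_rot: [0.116, 1.567, -0.117]
contact_force: [-2.0, 0.7, 4.3]
opening: 0.0434
```

>>> move_arm:
  increments:
    - [[0, 0, 0, 0], [0, 0, 0, 0], [0, 0, 0, 0], [0, 0, 0, 0], [-0.08, 0, 0, 0], [-0.1, 0, 0, 0], [-0.1, 0, 0, 0], [-0.05, 0, 0, 0], [0, 0.1, 0, 0], [0, 0, 0, 0]]
  gripper: 0.3

```text
t: 14.8
tool_pos: [0.577, -0.0955, 0.1065]
tool_rot: [0.116, 1.565, -0.114]
contact_force: [-0.1, -0.7, -0.0]
opening: 0.0596
```

```bash
cat > look.py <<'E'
from plan import *
from m import *
def brass(cam,box):
    im=ctrl.get_image(cam);W=cloud(im)
    return comps(W,box,.043,.062,20)
E
python3 - <<'E'
from look import *
print(state()[:2])
for c in("side","top"): print(c,brass(c,(.5,.65,-.22,-.06)))
E
```

```text
(array([576.99594472, -95.54898741, 106.51943376]), np.float64(-8.399532185647178))
side [(array([ 569.9, -148.3,   85.8,   44. ,   81. ,  569. , -149.8,   51.2]), np.int32(359))]
top [(array([ 558. , -148. ,   49.6,   24.1,   81.5,  555.5, -151.5,   50.6]), np.int32(88))]
```

```bash
cat >> plan.py <<'E'
def off(a,L=44): a=np.radians(a); return L*np.cos(a)+5*np.sin(a),-L*np.sin(a)+5*np.cos(a)
def arcC(a,zc,L=44,y=-17.5): o=off(a,L); return y-o[0]+1.5,zc-o[1]
E
python3 - <<'E'
from plan import *
print("pick");plan([sl(-5,80),sl(-5,45,3)])
k=sl(-5,45)
print("A1");plan([sl(-5,80,2),sl(47,80,2),sl(47,50,2)],start=k)
print("A2");plan([sl(*arcA(0),1)]+[sl(*arcA(a),2) for a in (6,12,18,24,30)],start=sl(47,50))
print("B0");plan([sl(47,85,2),sl(47,110,1),sl(-75,110,4),sl(-75,38,4)],start=sl(*arcA(30)))
print("B1");plan([sl(*arcC(30,20),4)]+[sl(*arcC(a,z),3) for a,z in((38,23),(45,26),(52,28),(60,31))],start=sl(-75,38))
print("B2");plan([sl(*arcC(a,z),3) for a,z in((68,33),(75,35),(83,36),(90,37))]+[sl(*arcB(0,38),1)],start=sl(*arcC(60,31)))
print("B3");plan([sl(*arcB(g,d),2) for g,d in((12,36),(24,35),(36,34),(48,33),(60,31),(72,29),(82,27),(90,25))]+[sl(9,44,2)],start=sl(*arcB(0,38)))
E
```

```text
pick
5 [[0.067,-0.109,0.001,0.001],[0.067,-0.109,0.0,0.0],[0.047,0.0,0.0,0.0],[0.046,0.0,0.0,0.0],[0.047,0.0,0.0,0.0]]
end [ 568.  -150.9   36.3] -8.49
A1
6 [[-0.07,0.0,0.0,0.0],[-0.07,0.0,0.0,0.0],[0.0,0.104,0.0,0.0],[0.0,0.104,0.0,0.0],[0.06,0.0,0.0,0.0],[0.06,0.0,0.0,0.0]]
end [575.7 -99.4  41.3] -8.5
A2
11 [[0.02,0.006,0.0,0.0],[0.007,0.001,0.0,0.0],[0.006,0.0,0.0,0.0],[0.007,0.0,0.0,0.0],[0.006,0.0,0.0,0.0],[0.007,0.0,0.0,0.0],[0.006,-0.001,0.0,0.0],[0.007,-0.001,0.0,0.0],[0.006,-0.002,0.0,0.0],[0.006,-0.002,0.0,0.0],[0.007,-0.002,0.0,0.0]]
end [575.7 -99.7  20. ] -8.5
B0
11 [[-0.112,0.0,0.0,0.0],[-0.113,0.001,0.0,0.0],[-0.1,0.0,0.0,0.0],[0.0,-0.122,0.0,0.0],[0.0,-0.122,0.0,0.0],[0.0,-0.122,0.0,0.0],[0.0,-0.122,0.0,0.0],[0.072,0.0,0.0,0.0],[0.072,0.0,0.0,0.0],[0.072,0.0,0.0,0.0],[0.072,0.0,0.0,0.0]]
end [ 557.7 -220.    29.4] -8.5
B1
16 [[0.0,0.018,0.0,0.0],[0.0,0.019,0.0,0.0],[0.001,0.018,0.0,0.0],[0.0,0.019,0.0,0.0],[-0.011,0.004,0.0,0.0],[-0.011,0.003,0.0,0.0],[-0.012,0.004,0.0,0.0],[-0.01,0.004,0.0,0.0],[-0.01,0.004,0.0,0.0],[-0.009,0.004,0.0,0.0],[-0.008,0.005,0.0,0.0],[-0.
[... 211 characters left out ...]
.0,0.0],[-0.006,0.006,0.0,0.0],[-0.006,0.007,0.0,0.0],[-0.005,0.006,0.0,0.0],[-0.004,0.008,0.0,0.0],[-0.004,0.008,0.0,0.0],[-0.004,0.008,0.0,0.0],[-0.003,0.007,0.0,0.0],[-0.002,0.007,0.0,0.0],[-0.003,0.007,0.0,0.0],[0.012,-0.006,0.0,0.0]]
end [ 565.5 -168.2   69.4] -8.5
B3
18 [[0.003,0.015,0.0,0.0],[0.004,0.015,0.0,0.0],[0.004,0.014,0.0,0.0],[0.005,0.015,0.0,0.0],[0.007,0.012,0.0,0.0],[0.007,0.013,0.0,0.0],[0.009,0.01,0.0,0.0],[0.01,0.011,0.0,0.0],[0.012,0.006,0.0,0.0],[0.012,0.006,0.0,0.0],[0.012,0.004,0.0,0.0],[0.012,0.003,0.0,0.0],[0.01,0.0,0.0,0.0],[0.01,0.0,0.0,0.0],[0.007,-0.002,0.0,0.0],[0.008,-0.002,0.0,0.0],[0.002,0.003,0.0,0.0],[0.002,0.003,0.0,0.0]]
end [ 570.1 -137.    35.3] -8.5
```

>>> move_arm:
  increments:
    - [[0.067, -0.109, 0, 0], [0.067, -0.109, 0, 0], [0.047, 0, 0, 0], [0.046, 0, 0, 0], [0.047, 0, 0, 0], [0, 0, 0, 0], [0, 0, 0, 0], [0, 0, 0, 0]]

```text
t: 15.57
tool_pos: [0.5685, -0.1509, 0.0372]
tool_rot: [0.115, 1.567, -0.115]
contact_force: [0.1, -1.5, 0.3]
opening: 0.0599
```

>>> move_arm:
  increments:
    - [[0, 0, 0, 0], [0, 0, 0, 0], [0, 0, 0, 0], [0, 0, 0, 0], [0, 0, 0, 0], [-0.07, 0, 0, 0], [-0.07, 0, 0, 0], [0, 0.104, 0, 0], [0, 0.104, 0, 0], [0.06, 0, 0, 0], [0.06, 0, 0, 0], [0, 0, 0, 0], [0, 0, 0, 0], [0, 0, 0, 0]]
  gripper: 0.8

```text
t: 16.73
tool_pos: [0.5757, -0.1003, 0.0421]
tool_rot: [0.116, 1.568, -0.116]
contact_force: [0.1, -0.6, -0.5]
opening: 0.0439
```

```bash
python3 - <<'E'
from plan import *
print(state()[2]["opening"],sl(47,50)); lines()
E
```

```text
0.04394503828276872 (np.float64(575.7470423230917), np.float64(-99.41625442198992), 41.3, -8.5, 0)
(array([ 575.71654495, -100.25809002,   42.07915001]), np.float64(-8.489065798032147))
249 7 sy -9.4 z 60.3 hsv [ 18. 157. 100.]
250 7 sy 23.4 z 13.8 hsv [ 20. 177. 186.]
251 7 sy 20.3 z 13.5 hsv [ 20. 177. 224.]
252 7 sy 16.4 z 13.6 hsv [ 20. 150. 199.]
253 4 sy 12.4 z 12.6 hsv [ 20. 155. 195.]
254 10 sy 9.0 z 14.9 hsv [ 20.  180.5 211.5]
255 10 sy 5.1 z 13.0 hsv [ 21.5 179.5 232.5]
256 11 sy -0.0 z 15.4 hsv [ 21. 172. 208.]
257 11 sy -2.5 z 13.2 hsv [ 21. 168. 219.]
258 11 sy -6.1 z 14.2 hsv [ 21. 168. 220.]
259 11 sy -9.0 z 12.1 hsv [ 20. 158. 199.]
260 12 sy -14.0 z 13.8 hsv [ 21. 172. 228.]
261 11 sy -17.4 z 13.6 hsv [ 22. 182. 241.]
262 11 sy -20.4 z 13.7 hsv [ 23. 185. 242.]
263 11 sy -25.0 z 14.5 hsv [ 23. 183. 242.]
264 10 sy -28.0 z 13.0 hsv [ 23.  183.5 242.5]
265 11 sy -32.2 z 13.3 hsv [ 22. 188. 240.]
266 11 sy -34.0 z 11.1 hsv [ 20. 195. 196.]
267 7 sy -34.3 z 6.9 hsv [ 17. 176. 135.]
```

>>> move_arm:
  increments:
    - [[0.02, -0.002, 0, 0], [0.01, 0, 0, 0], [0.007, 0, 0, 0], [0.006, 0, 0, 0], [0.006, 0, 0, 0], [0.006, 0, 0, 0], [0.006, -0.001, 0, 0], [0.006, -0.001, 0, 0], [0.006, -0.002, 0, 0], [0.006, -0.002, 0, 0], [0.006, -0.002, 0, 0], [0, 0, 0, 0], [0, 0, 0, 0]]

```text
t: 17.87
tool_pos: [0.5769, -0.1025, 0.0225]
tool_rot: [0.116, 1.565, -0.116]
contact_force: [-1.3, 2.9, 7.0]
opening: 0.0436
```

```bash
python3 - <<'E'
from plan import *
print(state()[2]["contact_force"].round(1),sl(*arcA(30,29))); lines()
E
```

```text
[-1.3  2.9  7. ] (np.float64(575.4683826663353), np.float64(-101.2808097226623), np.float64(21.130127018922195), -8.5, 0)
(array([ 576.87473433, -102.54143618,   22.49880757]), np.float64(-8.482470911554255))
253 5 sy -10.3 z 64.9 hsv [ 16. 145.  72.]
254 5 sy -11.6 z 63.7 hsv [ 20. 149. 103.]
255 6 sy 28.3 z 4.1 hsv [ 20.  160.  170.5]
256 7 sy 22.5 z 8.5 hsv [ 20. 153. 211.]
257 7 sy 18.6 z 6.9 hsv [ 20. 154. 191.]
258 7 sy 10.7 z 12.7 hsv [ 21. 169. 223.]
259 10 sy 6.9 z 13.9 hsv [ 21.  172.  224.5]
260 11 sy 2.1 z 16.7 hsv [ 21. 169. 227.]
261 10 sy -5.4 z 18.5 hsv [ 21.  160.5 216.5]
262 11 sy -8.6 z 20.1 hsv [ 22. 171. 235.]
263 11 sy -15.9 z 25.2 hsv [ 24. 179. 247.]
264 11 sy -23.0 z 27.7 hsv [ 24. 182. 247.]
265 11 sy -27.1 z 29.2 hsv [ 21. 191. 234.]
266 11 sy -29.0 z 26.7 hsv [ 18. 193. 159.]
267 6 sy -31.4 z 26.8 hsv [ 15.  167.   90.5]
```

>>> move_arm:
  increments:
    - [[0.007, -0.001, 0, 0], [0.007, -0.001, 0, 0], [0.006, -0.001, 0, 0], [0, 0, 0, 0], [0, 0, 0, 0]]

```text
t: 18.33
tool_pos: [0.5774, -0.1029, 0.0209]
tool_rot: [0.117, 1.565, -0.115]
contact_force: [-10.5, 7.4, 27.5]
opening: 0.0435
```

```bash
python3 - <<'E'
from plan import *
print(state()[2]["contact_force"].round(1)); lines()
E
```

```text
[-10.5   7.4  27.5]
(array([ 577.41235922, -102.88164286,   20.93781864]), np.float64(-8.490847229418893))
254 7 sy -11.1 z 62.0 hsv [ 19. 178. 112.]
255 5 sy 31.5 z 1.4 hsv [ 20. 179. 177.]
256 6 sy 26.0 z 4.4 hsv [ 20.  162.5 213. ]
257 7 sy 21.6 z 5.5 hsv [ 21. 164. 204.]
258 8 sy 14.5 z 9.5 hsv [ 21.  170.  202.5]
259 9 sy 9.0 z 13.7 hsv [ 21. 168. 210.]
260 11 sy 2.8 z 17.5 hsv [ 21. 171. 220.]
261 11 sy -5.7 z 21.3 hsv [ 21. 165. 227.]
262 11 sy -11.5 z 23.9 hsv [ 22. 172. 235.]
263 11 sy -16.3 z 26.6 hsv [ 24. 179. 247.]
264 11 sy -23.4 z 30.0 hsv [ 23. 183. 247.]
265 10 sy -27.2 z 31.6 hsv [ 20.  193.5 216. ]
266 10 sy -29.4 z 28.8 hsv [ 18. 193. 125.]
267 5 sy -29.7 z 25.7 hsv [ 14. 149.  84.]
```

```bash
python3 - <<'E'
from plan import *
L=46;h=12.5
C=lambda a,z,n:sl(*arcC(a,z,L),n,h=h)
print("B0");plan([sl(45,85,2,h=h),sl(45,115,1,h=h),sl(-80,115,4,h=h),sl(-80,40,4,h=h)])
print("B1");plan([C(27,22,4)]+[C(a,z,3) for a,z in((36,26),(45,29),(54,32),(62,34))],start=sl(-80,40,h=h))
E
```

```text
B0
11 [[-0.103,0.002,-0.004,0.0],[-0.103,0.003,-0.005,0.0],[-0.12,0.0,0.0,0.0],[0.0,-0.125,0.0,0.0],[0.0,-0.125,0.0,0.0],[0.0,-0.125,0.0,0.0],[0.0,-0.125,0.0,0.0],[0.075,0.0,0.0,0.0],[0.075,0.0,0.0,0.0],[0.075,0.0,0.0,0.0],[0.075,0.0,0.0,0.0]]
end [ 556.9 -225.    27.4] -8.49
B1
16 [[0.002,0.021,0.0,0.0],[0.001,0.021,0.0,0.0],[0.002,0.02,0.0,0.0],[0.001,0.021,0.0,0.0],[-0.014,0.004,0.0,0.0],[-0.014,0.004,0.0,0.0],[-0.014,0.004,0.0,0.0],[-0.012,0.006,0.0,0.0],[-0.012,0.005,0.0,0.0],[-0.012,0.006,0.0,0.0],[-0.011,0.007,0.0,0.0],[-0.011,0.006,0.0,0.0],[-0.011,0.007,0.0,0.0],[-0.008,0.007,0.0,0.0],[-0.008,0.006,0.0,0.0],[-0.008,0.007,0.0,0.0]]
end [ 562.6 -187.4   59.8] -8.5
```

>>> move_arm:
  increments:
    - [[-0.103, 0.002, -0.002, 0], [-0.103, 0.003, -0.003, 0], [-0.12, 0, 0, 0], [0, -0.125, 0, 0], [0, -0.125, 0, 0], [0, -0.125, 0, 0], [0, -0.125, 0, 0], [0.075, 0, 0, 0], [0.075, 0, 0, 0], [0.07, 0, 0, 0], [0.06, 0, 0, 0], [0, 0, 0, 0], [0, 0, 0, 0]]

```text
t: 19.47
tool_pos: [0.5548, -0.2251, 0.0261]
tool_rot: [0.117, 1.57, -0.116]
contact_force: [0.7, 0.7, -0.7]
opening: 0.0435
```

```bash
python3 - <<'E'
from plan import *
print(state()[2]["contact_force"].round(1)); lines()
L=46;h=12.5
C=lambda a,z,n:sl(*arcC(a,z,L),n,h=h)
plan([C(27,22,5)])
E
```

```text
[ 0.7  0.7 -0.7]
(array([ 554.84118326, -225.10611598,   26.05430201]), np.float64(-8.487749051804))
288 6 sy -10.6 z 63.0 hsv [ 17.5 165.   90.5]
289 5 sy 23.2 z 6.1 hsv [ 19. 181. 159.]
290 5 sy 18.5 z 9.1 hsv [ 20. 177. 232.]
291 6 sy 13.1 z 12.0 hsv [ 22.5 170.  242.5]
292 8 sy 9.8 z 12.2 hsv [ 21.  154.  211.5]
293 9 sy 5.4 z 14.2 hsv [ 21. 165. 221.]
294 11 sy 1.3 z 17.3 hsv [ 21. 162. 205.]
295 12 sy -3.2 z 19.4 hsv [ 21.  165.5 218. ]
296 11 sy -8.5 z 22.5 hsv [ 21. 169. 232.]
297 12 sy -14.8 z 24.6 hsv [ 24.  177.5 245.5]
298 12 sy -19.0 z 26.9 hsv [ 24.  183.  247.5]
299 12 sy -24.4 z 29.6 hsv [ 23.5 184.5 247. ]
300 12 sy -28.0 z 30.0 hsv [ 20.5 190.  229.5]
301 12 sy -28.8 z 27.6 hsv [ 18.  193.5 127.5]
302 12 sy -30.8 z 25.2 hsv [ 13.5 182.5  70. ]
303 8 sy -30.7 z 23.1 hsv [ 11. 185.  66.]
304 7 sy -6.5 z -23.6 hsv [ 10. 172.  83.]
305 6 sy -9.4 z -22.8 hsv [ 10.  171.5  96.5]
306 6 sy -13.2 z -24.4 hsv [ 10.5 181.   98.5]
307 6 sy -16.8 z -24.2 hsv [ 11.  177.  100.5]
308 8 sy -20.3 z -23.3 hsv [ 11.  183.   96.5]
309 8 sy -22.9 z -23.2 hsv [ 10.5 175.   98.5]
310 10 sy -27.0 z -22.1 hsv [ 11.5 182.5  99.5]
311 8 sy -30.8 z -22.8 hsv [ 11.  183.5  98. ]
312 7 sy -33.3 z -24.0 hsv [ 11. 187.  99.]
314 5 sy -38.6 z -22.2 hsv [ 11. 174.  97.]
315 8 sy -42.2 z -23.8 hsv [ 11. 178.  96.]
316 6 sy -46.5 z -22.7 hsv [ 10.5 181.   97.5]
317 6 sy -49.8 z -23.3 hsv [ 10. 179.  98.]
318 6 sy -51.3 z -24.0 hsv [ 10.5 169.   98.5]
319 7 sy -56.2 z -21.9 hsv [ 16. 149. 135.]
320 9 sy -61.2 z -20.3 hsv [ 21. 119. 237.]
321 4 sy -62.0 z -19.3 hsv [ 23.5 110.5 244.5]
5 [[0.001,0.017,0.001,0.0],[0.001,0.017,0.001,0.0],[0.001,0.017,0.001,0.0],[0.001,0.017,0.001,0.0],[0.002,0.018,0.0,0.0]]
end [ 560.  -204.5   25.9] -8.48
```

>>> move_arm:
  increments:
    - [[0, 0.02, 0.002, 0], [0, 0.02, 0.002, 0], [0, 0.02, 0.002, 0], [0, 0.018, 0, 0], [-0.014, 0.004, 0, 0], [-0.014, 0.004, 0, 0], [-0.014, 0.004, 0, 0], [-0.012, 0.006, 0, 0], [-0.012, 0.005, 0, 0], [-0.012, 0.006, 0, 0]]

```text
t: 20.35
tool_pos: [0.5609, -0.2006, 0.0469]
tool_rot: [0.113, 1.568, -0.118]
contact_force: [-0.4, -5.5, -2.3]
opening: 0.0434
```

```bash
sed -i 's/(dz\[r\]>-25)/(dz[r]>-12)/' plan.py; python3 - <<'E'
from plan import *
print(state()[2]["contact_force"].round(1)); lines()
E
```

```text
[-0.4 -5.5 -2.3]
(array([ 560.86587876, -200.57506023,   46.90279113]), np.float64(-8.449142299535316))
276 4 sy -10.3 z 64.1 hsv [ 18.  118.5  64. ]
278 5 sy 28.3 z -3.3 hsv [ 21. 176. 222.]
279 6 sy 23.8 z -0.6 hsv [ 21.  171.  227.5]
280 6 sy 19.3 z 1.1 hsv [ 21.  158.5 217.5]
281 9 sy 10.4 z 8.5 hsv [ 20. 157. 213.]
282 10 sy 5.0 z 12.1 hsv [ 21.  164.5 212.5]
283 12 sy -3.0 z 18.9 hsv [ 21.  160.5 211.5]
284 12 sy -9.1 z 23.0 hsv [ 22.  170.5 232.5]
285 12 sy -16.1 z 28.5 hsv [ 23.  178.5 244.5]
286 12 sy -23.1 z 33.8 hsv [ 23. 184. 245.]
287 11 sy -26.1 z 33.4 hsv [ 20. 190. 205.]
288 11 sy -27.5 z 30.6 hsv [ 17. 186. 118.]
289 11 sy -31.0 z 30.6 hsv [ 13. 189.  59.]
290 4 sy -30.4 z 28.6 hsv [ 10.  170.5  64.5]
```

```bash
python3 - <<'E'
from plan import *
c=(-14.3,35.3);L=47
def G(a,dy,dz): o=off(a,L); return sl(c[0]-o[0]+dy,c[1]-o[1]+dz,2,h=12)
p,psi,_=state(); 
plan([G(43,1,0),G(50,1.5,-1),G(58,2,-2),G(65,2,-3)])
plan([G(72,2,-4),G(80,2,-5),G(90,2,-6)],start=G(65,2,-3))
E
```

```text
8 [[-0.008,0.008,-0.001,0.0],[-0.009,0.008,-0.001,0.001],[-0.007,0.008,0.0,0.0],[-0.006,0.009,0.0,0.0],[-0.007,0.011,0.0,0.0],[-0.007,0.01,0.0,0.0],[-0.005,0.01,0.0,0.0],[-0.004,0.01,0.0,0.0]]
end [ 563.3 -182.1   60.8] -8.52
6 [[-0.003,0.01,0.0,0.0],[-0.004,0.01,0.0,0.0],[-0.002,0.013,0.0,0.0],[-0.003,0.012,0.0,0.0],[-0.001,0.016,0.0,0.0],[-0.001,0.017,0.0,0.0]]
end [ 566.3 -162.9   64.3] -8.5
```

>>> move_arm:
  increments:
    - [[-0.008, 0.008, 0, 0], [-0.009, 0.008, 0, 0], [-0.007, 0.008, 0, 0], [-0.006, 0.009, 0, 0], [-0.007, 0.011, 0, 0], [-0.007, 0.01, 0, 0], [-0.005, 0.01, 0, 0], [-0.004, 0.01, 0, 0]]

```text
t: 21.07
tool_pos: [0.5637, -0.1831, 0.0608]
tool_rot: [0.112, 1.568, -0.12]
contact_force: [-3.2, -9.1, -1.0]
opening: 0.0436
```

```bash
python3 - <<'E'
from plan import *
print(state()[2]["contact_force"].round(1)); lines()
E
```

```text
[-3.2 -9.1 -1. ]
(array([ 563.70649463, -183.07529466,   60.80927764]), np.float64(-8.436766516878924))
276 6 sy -22.5 z 40.4 hsv [ 12.  152.   89.5]
277 11 sy -25.0 z 40.2 hsv [ 12. 162.  74.]
278 10 sy -24.0 z 37.3 hsv [ 12.  180.5  68.5]
279 7 sy -16.2 z 19.4 hsv [ 10. 180.  57.]
280 5 sy -9.7 z 6.8 hsv [  9. 170.  50.]
```

>>> move_arm:
  increments:
    - [[-0.003, 0.01, 0, 0], [-0.004, 0.01, 0, 0], [-0.002, 0.013, 0, 0], [-0.003, 0.012, 0, 0], [-0.001, 0.016, 0, 0], [-0.001, 0.017, 0, 0]]

```text
t: 21.62
tool_pos: [0.5668, -0.1645, 0.0648]
tool_rot: [0.11, 1.567, -0.121]
contact_force: [-3.6, -9.8, 1.8]
opening: 0.0437
```

```bash
python3 - <<'E'
from plan import *
print(state()[2]["contact_force"].round(1)); lines()
print(sl(0,0,h=0))
p=state()[0]; t=np.radians(SA); print("sy",(p[:2]-S)@[-np.sin(t),np.cos(t)],"sx",(p[:2]-S)@[np.cos(t),np.sin(t)])
E
```

```text
[-3.6 -9.8  1.8]
(array([ 566.7623355 , -164.51300143,   64.849695  ]), np.float64(-8.42996402454529))
266 6 sy -15.4 z 47.5 hsv [ 15.  183.  127.5]
267 11 sy -16.7 z 46.7 hsv [ 15. 183. 121.]
268 11 sy -20.3 z 45.7 hsv [ 13. 181.  97.]
269 11 sy -22.4 z 46.8 hsv [ 10. 177.  81.]
270 11 sy -22.1 z 40.9 hsv [ 11. 176.  63.]
271 11 sy -20.4 z 31.4 hsv [ 10. 176.  46.]
272 11 sy -20.2 z 27.8 hsv [ 11. 161.  48.]
273 11 sy -18.3 z 20.4 hsv [ 10. 164.  46.]
274 11 sy -16.9 z 14.1 hsv [ 11. 153.  47.]
275 11 sy -15.9 z 8.1 hsv [ 10. 168.  47.]
276 11 sy -15.1 z 1.6 hsv [ 12. 173.  48.]
277 10 sy -13.2 z -5.9 hsv [ 10.5 167.5  46.5]
278 5 sy -13.0 z -10.5 hsv [ 11. 165.  50.]
(np.float64(568.8), np.float64(-145.9), 0, -8.5, 0)
sy -17.979472940420546 sx 0.777585737872306
```

>>> move_arm:
  increments:
    - [[0, 0.016, 0, 0], [0, 0.016, 0, 0], [0, 0, 0, 0], [0, 0, 0, 0]]

```text
t: 22.0
tool_pos: [0.5681, -0.1564, 0.0649]
tool_rot: [0.111, 1.567, -0.12]
contact_force: [-3.0, -8.1, 2.0]
opening: 0.0433
```

```bash
python3 - <<'E'
from plan import *
print(state()[2]["contact_force"].round(1)); lines()
p=state()[0]; t=np.radians(SA); print("sy",(p[:2]-S)@[-np.sin(t),np.cos(t)],"sx",(p[:2]-S)@[np.cos(t),np.sin(t)])
E
```

```text
[-3.  -8.1  2. ]
(array([ 568.11233934, -156.43908618,   64.88535946]), np.float64(-8.422060808159086))
263 4 sy -15.0 z 49.5 hsv [ 14.5 186.5 122.5]
264 11 sy -15.5 z 48.1 hsv [ 14. 185. 121.]
265 12 sy -19.3 z 48.9 hsv [ 12.5 180.  106.5]
266 11 sy -22.6 z 47.6 hsv [ 11. 176.  81.]
267 11 sy -23.2 z 44.3 hsv [ 11. 173.  63.]
268 12 sy -22.1 z 38.7 hsv [ 11.  163.5  51. ]
269 10 sy -21.1 z 32.1 hsv [ 11.  175.   49.5]
270 10 sy -21.8 z 28.0 hsv [ 11. 172.  45.]
271 11 sy -20.9 z 23.3 hsv [ 10. 168.  47.]
272 11 sy -21.4 z 18.2 hsv [ 10. 161.  49.]
273 11 sy -20.2 z 12.3 hsv [ 10. 168.  48.]
274 10 sy -19.6 z 6.5 hsv [ 10.  164.   49.5]
275 10 sy -18.5 z 0.2 hsv [ 12.  162.5  47. ]
276 10 sy -19.0 z -4.1 hsv [ 10.  163.5  46.5]
277 7 sy -17.8 z -10.0 hsv [ 11. 163.  52.]
sy -10.530803337729733 sx 0.8714577960309888
```

>>> move_arm:
  increments:
    - [[-0.026, -0.004, 0, 0], [-0.026, 0, 0, 0], [-0.012, 0, 0, 0], [0, 0.03, -0.001, 0], [0, 0.03, -0.001, 0], [0, 0.032, -0.001, 0], [0, 0, 0, 0], [0, 0, 0, 0]]

```text
t: 22.72
tool_pos: [0.5702, -0.1307, 0.0788]
tool_rot: [0.115, 1.569, -0.115]
contact_force: [0.0, 0.3, -0.3]
opening: 0.0432
```

```bash
python3 - <<'E'
from plan import *
print(state()[2]["contact_force"].round(1)); lines()
p=state()[0]; t=np.radians(SA); print("sy",(p[:2]-S)@[-np.sin(t),np.cos(t)],"sx",(p[:2]-S)@[np.cos(t),np.sin(t)])
E
```

```text
[ 0.   0.3 -0.3]
(array([ 570.22913854, -130.68249528,   78.84119531]), np.float64(-8.380860997512753))
253 4 sy -15.9 z 50.4 hsv [ 14.  183.5 119.5]
254 10 sy -16.6 z 47.7 hsv [ 14.  184.5 126.5]
255 11 sy -19.7 z 48.6 hsv [ 13. 185. 106.]
256 11 sy -23.2 z 48.1 hsv [ 11. 177.  90.]
257 10 sy -24.1 z 44.1 hsv [ 10.5 171.   62.5]
258 10 sy -22.4 z 37.5 hsv [ 10.5 172.   49.5]
259 11 sy -22.4 z 33.6 hsv [ 12. 170.  48.]
260 11 sy -21.7 z 27.2 hsv [  9. 163.  47.]
261 11 sy -21.0 z 22.1 hsv [  9. 168.  47.]
262 10 sy -21.2 z 18.2 hsv [  9.  157.   47.5]
263 10 sy -20.0 z 11.7 hsv [ 10. 169.  47.]
264 10 sy -20.0 z 7.2 hsv [ 12.  166.5  46.5]
265 10 sy -20.0 z 1.2 hsv [ 12.  163.5  48.5]
266 11 sy -19.1 z -3.4 hsv [ 10. 161.  47.]
267 5 sy -18.3 z -8.2 hsv [ 11. 165.  48.]
sy 14.800374054047625 sx -0.7087366251307232
```

>>> move_arm:
  increments:
    - [[0, -0.008, 0.004, 0], [0.016, 0, 0, 0], [0.016, 0, 0, 0], [0.016, 0, 0, 0], [0.016, 0, 0, 0], [0.016, 0, 0, 0], [0.016, 0, 0, 0], [0, 0, 0, 0]]

```text
t: 23.43
tool_pos: [0.5703, -0.1337, 0.0539]
tool_rot: [0.117, 1.57, -0.116]
contact_force: [0.0, -0.3, -0.5]
opening: 0.0433
```

```bash
python3 - <<'E'
from plan import *
print(state()[2]["contact_force"].round(1)); lines()
p=state()[0]; t=np.radians(SA); print("sy",(p[:2]-S)@[-np.sin(t),np.cos(t)],"sx",(p[:2]-S)@[np.cos(t),np.sin(t)])
E
```

```text
[ 0.  -0.3 -0.5]
(array([ 570.32689175, -133.70256829,   53.93974525]), np.float64(-8.477031555882256))
260 9 sy -16.2 z 48.1 hsv [ 14. 182. 128.]
261 11 sy -19.8 z 48.5 hsv [ 13. 185. 113.]
262 11 sy -22.7 z 48.2 hsv [ 11. 176.  98.]
263 10 sy -23.8 z 45.3 hsv [  9.5 174.   66.5]
264 11 sy -22.5 z 37.9 hsv [ 11. 167.  53.]
265 10 sy -22.3 z 33.4 hsv [ 11.  182.5  45.5]
266 11 sy -21.9 z 28.6 hsv [ 11. 163.  49.]
267 10 sy -21.5 z 23.7 hsv [ 11.  163.   49.5]
268 10 sy -21.1 z 18.0 hsv [ 10.  166.   47.5]
269 10 sy -20.5 z 12.2 hsv [ 11.  160.5  48.5]
270 10 sy -19.6 z 5.8 hsv [ 11.5 176.   47. ]
271 10 sy -18.4 z -1.7 hsv [ 11.5 166.5  49.5]
272 10 sy -17.9 z -6.9 hsv [ 12.  156.5  46.5]
273 4 sy -17.5 z -10.0 hsv [  9.5 144.5  51.5]
sy 12.279969982283923 sx -0.0241459393499135
```

>>> move_arm:
  increments:
    - [[0.016, 0, 0, 0], [0.016, 0, 0, 0], [0.014, 0, 0, 0], [0.006, 0, 0, 0], [0, 0, 0, 0], [0, 0, 0, 0]]

```text
t: 23.98
tool_pos: [0.5713, -0.1339, 0.043]
tool_rot: [0.116, 1.568, -0.116]
contact_force: [-3.9, 1.3, 5.8]
opening: 0.0434
```

>>> move_arm:
  increments:
    - [[0, 0, 0, 0], [0, 0, 0, 0], [0, 0, 0, 0], [0, 0, 0, 0], [0, 0, 0, 0]]
  gripper: 0.38

```text
t: 24.4
tool_pos: [0.571, -0.1339, 0.042]
tool_rot: [0.116, 1.568, -0.116]
contact_force: [-0.3, 0.1, -0.4]
opening: 0.0528
```

```bash
python3 - <<'E'
from plan import *
print(state()[2]["contact_force"].round(1)); lines()
p=state()[0]; t=np.radians(SA); print("sy",(p[:2]-S)@[-np.sin(t),np.cos(t)],"sx",(p[:2]-S)@[np.cos(t),np.sin(t)])
E
```

```text
[-0.3  0.1 -0.4]
(array([ 570.98027548, -133.88690295,   42.03525243]), np.float64(-8.470945733724523))
262 5 sy -15.4 z 49.2 hsv [ 14. 182. 127.]
263 11 sy -18.6 z 50.2 hsv [ 14. 187. 129.]
264 11 sy -21.4 z 49.6 hsv [ 12. 182. 104.]
265 10 sy -24.2 z 47.6 hsv [ 11. 176.  79.]
266 10 sy -24.4 z 43.5 hsv [ 11.5 179.   60.5]
267 11 sy -23.5 z 38.4 hsv [ 11. 167.  50.]
268 11 sy -23.3 z 32.7 hsv [ 11. 168.  47.]
269 10 sy -22.0 z 26.6 hsv [ 11.5 160.   47.5]
270 11 sy -20.8 z 18.4 hsv [  9. 165.  47.]
271 10 sy -22.1 z 15.9 hsv [ 10.5 164.   49. ]
272 9 sy -20.6 z 9.3 hsv [ 10. 167.  48.]
273 4 sy -19.6 z 4.7 hsv [ 10.5 151.   51.5]
sy 12.180533298478394 sx 0.3842897970964929
```

```bash
python3 - <<'E'
from plan import *
h=7
g0=sl(-4,58,h=h)
print("reg");plan([sl(-4,58,4,h=h)])
print("lift");plan([sl(-4,98,4,h=h),sl(-45,98,2,h=h),sl(-45,75.5,2,h=h)],start=g0)
print("B");plan([sl(*arcB(-6,36),3,h=h)]+[sl(*arcB(g,36),2,h=h) for g in(6,18,30,42,54,66,78,90)],start=sl(-45,75.5,h=h))
E
```

```text
reg
4 [[-0.009,-0.016,0.0,0.0],[-0.009,-0.016,-0.001,0.0],[-0.009,-0.016,0.0,0.0],[-0.009,-0.017,-0.001,0.0]]
end [ 568.1 -149.9   51.1] -8.48
lift
8 [[-0.04,0.0,0.0,0.0],[-0.04,0.0,0.0,0.0],[-0.04,0.0,0.0,0.0],[-0.04,0.0,0.0,0.0],[0.0,-0.082,0.0,0.0],[0.0,-0.082,0.0,0.0],[0.045,0.0,0.0,0.0],[0.045,0.0,0.0,0.0]]
end [ 562.1 -190.4   68.5] -8.5
B
19 [[0.0,0.025,0.0,0.0],[0.0,0.025,0.0,0.0],[0.001,0.025,0.0,0.0],[-0.002,0.015,0.0,0.0],[-0.002,0.015,0.0,0.0],[0.001,0.015,0.0,0.0],[0.001,0.015,0.0,0.0],[0.004,0.015,0.0,0.0],[0.004,0.015,0.0,0.0],[0.007,0.013,0.0,0.0],[0.008,0.013,0.0,0.0],[0.01,0.012,0.0,0.0],[0.009,0.012,0.0,0.0],[0.012,0.009,0.0,0.0],[0.012,0.009,0.0,0.0],[0.014,0.007,0.0,0.0],[0.013,0.007,0.0,0.0],[0.015,0.003,0.0,0.0],[0.015,0.004,0.0,0.0]]
end [ 571.5 -127.6   38. ] -8.5
```

>>> move_arm:
  increments:
    - [[-0.009, -0.016, 0, 0], [-0.009, -0.016, -0.001, 0], [-0.009, -0.016, 0, 0], [-0.009, -0.017, -0.001, 0], [0, 0, 0, 0], [0, 0, 0, 0]]

```text
t: 24.95
tool_pos: [0.5684, -0.1504, 0.0517]
tool_rot: [0.117, 1.567, -0.117]
contact_force: [0.7, -0.1, -0.7]
opening: 0.0531
```

>>> move_arm:
  increments:
    - [[0, 0, 0, 0], [0, 0, 0, 0], [0, 0, 0, 0], [0, 0, 0, 0], [0, 0, 0, 0], [-0.04, 0, 0, 0], [-0.04, 0, 0, 0], [-0.04, 0, 0, 0], [-0.04, 0, 0, 0], [0, -0.082, 0, 0], [0, -0.082, 0, 0], [0.045, 0, 0, 0], [0.045, 0, 0, 0], [0, 0, 0, 0], [0, 0, 0, 0]]
  gripper: 0.8

```text
t: 26.2
tool_pos: [0.5611, -0.1893, 0.0671]
tool_rot: [0.117, 1.571, -0.114]
contact_force: [-0.2, 0.7, -1.0]
opening: 0.0437
```

```bash
python3 - <<'E'
from plan import *
print(state()[2]["contact_force"].round(1),state()[2]["opening"]); lines()
p=state()[0]; t=np.radians(SA); print("sy",(p[:2]-S)@[-np.sin(t),np.cos(t)],"sx",(p[:2]-S)@[np.cos(t),np.sin(t)])
E
```

```text
[-0.2  0.7 -1. ] 0.043723893292040746
(array([ 561.07173468, -189.25516913,   67.13533824]), np.float64(-8.44089245378113))
269 5 sy 3.3 z 40.6 hsv [ 11. 117.  50.]
270 8 sy 0.3 z 40.6 hsv [ 10.5 159.   68.5]
271 8 sy -0.3 z 37.7 hsv [ 11. 172.  70.]
272 9 sy -2.0 z 35.5 hsv [ 12. 171.  53.]
273 10 sy -1.2 z 29.5 hsv [ 11.5 176.5  46.5]
274 9 sy -0.5 z 25.0 hsv [  9. 165.  47.]
275 10 sy -1.3 z 21.3 hsv [  9.5 157.5  47. ]
276 9 sy -0.6 z 14.6 hsv [ 11. 167.  49.]
277 11 sy -0.6 z 10.3 hsv [ 10. 165.  46.]
278 10 sy -0.9 z 5.5 hsv [ 11.  163.5  50.5]
279 11 sy -1.7 z -0.5 hsv [ 12. 168.  49.]
280 10 sy 0.1 z -5.1 hsv [ 11.  166.5  50.5]
281 5 sy -0.8 z -7.4 hsv [ 11. 168.  53.]
sy -44.14993260662976 sx -0.5855813582167652
```

>>> move_arm:
  increments:
    - [[0, 0.023, 0, 0], [0, 0.023, 0, 0], [0, 0.025, 0, 0], [-0.002, 0.015, 0, 0], [-0.002, 0.015, 0, 0], [0.001, 0.015, 0, 0], [0.001, 0.015, 0, 0], [0.004, 0.015, 0, 0], [0.004, 0.015, 0, 0], [0.007, 0.013, 0, 0], [0.008, 0.013, 0, 0]]

```text
t: 27.17
tool_pos: [0.5698, -0.1452, 0.0653]
tool_rot: [0.113, 1.566, -0.118]
contact_force: [-3.1, -3.8, 3.9]
opening: 0.0437
```

```bash
python3 - <<'E'
from plan import *
print(state()[2]["contact_force"].round(1),state()[2]["opening"]); lines()
p=state()[0]; t=np.radians(SA); print("sy",(p[:2]-S)@[-np.sin(t),np.cos(t)],"sx",(p[:2]-S)@[np.cos(t),np.sin(t)])
E
```

```text
[-3.1 -3.8  3.9] 0.04374081092635682
(array([ 569.80691548, -145.22088124,   65.32194567]), np.float64(-8.428081159842849))
257 4 sy 6.8 z 34.3 hsv [ 12.  121.5  43. ]
258 6 sy 5.1 z 33.1 hsv [  9.5 162.5  46.5]
259 7 sy 3.2 z 31.2 hsv [ 10. 177.  52.]
260 9 sy 1.7 z 29.0 hsv [ 10. 167.  52.]
261 9 sy 0.2 z 25.7 hsv [ 11. 163.  52.]
262 10 sy -0.8 z 23.5 hsv [ 11.  177.   54.5]
263 11 sy -1.0 z 19.3 hsv [ 11. 155.  55.]
264 11 sy -3.4 z 16.9 hsv [ 13. 181.  55.]
265 11 sy -5.4 z 14.2 hsv [ 10. 160.  54.]
266 11 sy -7.0 z 12.6 hsv [ 12. 170.  55.]
267 11 sy -7.8 z 9.1 hsv [ 11. 166.  56.]
268 11 sy -9.5 z 6.8 hsv [ 11. 165.  55.]
269 11 sy -11.9 z 4.1 hsv [ 11. 170.  56.]
270 11 sy -13.8 z 2.4 hsv [ 11. 176.  54.]
271 11 sy -15.0 z -0.5 hsv [ 10. 167.  55.]
272 10 sy -17.6 z -3.3 hsv [ 11.5 173.   56. ]
273 11 sy -19.0 z -6.5 hsv [ 10. 172.  54.]
274 10 sy -21.0 z -8.0 hsv [ 10.5 172.5  57. ]
275 7 sy -23.5 z -9.2 hsv [ 12. 177.  59.]
sy 1.4248576885501874 sx 0.8330674691489556
```

>>> move_arm:
  increments:
    - [[0.01, 0.012, 0, 0], [0.009, 0.012, 0, 0], [0.012, 0.009, 0, 0], [0.012, 0.009, 0, 0], [0.014, 0.007, 0, 0], [0.013, 0.007, 0, 0], [0.015, 0.003, 0, 0]]

```text
t: 27.8
tool_pos: [0.5732, -0.1294, 0.0444]
tool_rot: [0.115, 1.564, -0.116]
contact_force: [-0.8, 0.8, 6.1]
opening: 0.0438
```

```bash
python3 - <<'E'
from plan import *
print(state()[2]["contact_force"].round(1),state()[2]["opening"]); lines()
p=state()[0]; t=np.radians(SA); print("sy",(p[:2]-S)@[-np.sin(t),np.cos(t)],"sx",(p[:2]-S)@[np.cos(t),np.sin(t)])
E
```

```text
[-0.8  0.8  6.1] 0.04383401841462633
(array([ 573.16165014, -129.44236265,   44.42747461]), np.float64(-8.447370714865658))
257 6 sy 11.0 z 29.2 hsv [  9.  141.   59.5]
258 8 sy 8.7 z 27.4 hsv [ 11. 170.  70.]
259 8 sy 4.8 z 29.0 hsv [ 11.  168.   71.5]
260 9 sy 2.0 z 26.4 hsv [ 10. 171.  73.]
261 9 sy 0.2 z 25.1 hsv [ 10. 172.  77.]
262 10 sy -0.8 z 22.8 hsv [ 11. 179.  74.]
263 11 sy -4.4 z 22.3 hsv [ 11. 169.  76.]
264 11 sy -6.1 z 19.9 hsv [ 10. 174.  77.]
265 11 sy -10.3 z 20.3 hsv [ 11. 182.  76.]
266 11 sy -11.3 z 17.9 hsv [ 11. 177.  77.]
267 11 sy -14.2 z 16.1 hsv [ 11. 177.  79.]
268 10 sy -17.2 z 14.4 hsv [ 11. 182.  75.]
269 11 sy -21.2 z 14.3 hsv [ 11. 175.  78.]
270 11 sy -23.8 z 13.3 hsv [ 11. 173.  77.]
271 11 sy -25.6 z 11.6 hsv [ 11. 180.  77.]
272 10 sy -27.7 z 9.0 hsv [ 11. 183.  77.]
273 11 sy -30.9 z 9.2 hsv [ 11. 173.  80.]
274 11 sy -34.4 z 7.9 hsv [ 11. 179.  78.]
275 11 sy -37.7 z 7.1 hsv [ 11. 176.  76.]
276 11 sy -39.0 z 4.4 hsv [ 11. 173.  80.]
277 11 sy -42.0 z 3.0 hsv [ 11. 176.  78.]
278 12 sy -45.0 z 3.0 hsv [ 11.  180.   76.5]
279 11 sy -46.8 z 0.9 hsv [ 11. 184.  79.]
280 9 sy -49.4 z 0.2 hsv [ 11. 179.  79.]
281 4 sy -51.3 z 0.4 hsv [  7.5 142.5  75. ]
sy 17.020601653584794 sx 1.5404236630361812
```

>>> move_arm:
  increments:
    - [[0.014, 0, 0, 0], [0.014, 0, 0, 0], [0.014, 0, 0, 0], [0.014, 0, 0, 0], [0.014, 0, 0, 0], [0.012, 0, 0, 0], [0, 0, 0, 0], [0, 0, 0, 0]]

```text
t: 28.52
tool_pos: [0.5732, -0.1291, 0.0257]
tool_rot: [0.117, 1.565, -0.115]
contact_force: [-5.0, 3.2, 17.5]
opening: 0.0433
```

```bash
sed -i 's/    for r in np.where(g.any(1))\[0\]:/    for r in np.where(g.any(1))[0][::2]:/' plan.py; python3 - <<'E'
from plan import *
print(state()[2]["contact_force"].round(1),state()[2]["opening"]); lines()
E
```

```text
[-5.   3.2 17.5] 0.04331458625015702
(array([ 573.15452805, -129.14772036,   25.69745815]), np.float64(-8.456387175549027))
261 6 sy 11.5 z 27.6 hsv [ 11.5 150.5  72.5]
263 9 sy 5.2 z 26.1 hsv [ 10. 170.  96.]
265 10 sy -1.1 z 26.1 hsv [ 10.5 179.   95. ]
267 10 sy -8.3 z 25.6 hsv [ 11. 179. 101.]
269 11 sy -14.5 z 26.1 hsv [ 11. 178.  99.]
271 10 sy -22.1 z 25.3 hsv [ 10.5 180.5 100.5]
273 11 sy -30.3 z 25.8 hsv [ 11. 178. 102.]
275 11 sy -37.2 z 25.8 hsv [ 11. 180.  98.]
277 12 sy -43.4 z 24.9 hsv [ 11.  178.5 101. ]
279 11 sy -51.8 z 25.9 hsv [ 11. 180.  91.]
```

>>> move_arm:
  increments:
    - [[-0.012, 0, 0, 0], [0, 0, 0, 0], [0, 0, 0, 0]]

```text
t: 28.82
tool_pos: [0.572, -0.1292, 0.0258]
tool_rot: [0.117, 1.566, -0.116]
contact_force: [-2.2, 1.5, 7.3]
opening: 0.0433
```

>>> move_arm:
  increments:
    - [[0, 0, 0, 0], [0, 0, 0, 0], [0, 0, 0, 0], [0, 0, 0, 0], [0, 0, 0, 0], [-0.1, 0, 0, 0], [-0.1, 0, 0, 0], [-0.12, 0.05, 0, 0], [0, 0.12, 0, 0], [0, 0.12, 0, 0], [0, 0, 0, 0]]
  gripper: 0.35

```text
t: 29.73
tool_pos: [0.5826, -0.0543, 0.1056]
tool_rot: [0.115, 1.566, -0.112]
contact_force: [0.3, 0.2, 0.6]
opening: 0.0554
```

```bash
python3 - <<'E'
from look import *
print(state()[:2])
for c in("side","top"):
    print(c,brass(c,(.5,.65,-.22,-.06)))
    W=cloud(ctrl.get_image(c))
    for nm,box,a,b in [("seats",(.38,.72,-.08,.12),.015,.023),("handle",(.36,.5,-.08,.12),.036,.05)]:
        for k in comps(W,box,a,b,15): print(c,nm,*k)
E
```

```text
(array([582.55440037, -54.28919688, 105.59447158]), np.float64(-8.280351117684466))
side [(array([ 571. , -143.6,   82.3,   44.9,   81.6,  570.6, -145.8,   51.2]), np.int32(360))]
side seats [646.5  32.8  44.5  16.1  90.  645.   35.6  19.8] 33
side seats [585.5  15.4  47.   33.8 -86.8 589.1   7.2  19.2] 54
side seats [669.7   5.3  26.6  12.9  58.6 667.9   4.8  20.1] 21
side seats [511.9  20.5  63.8  34.5 -87.3 512.2  19.6  19.9] 136
side handle [434.8  17.3  65.8  10.6 -87.6 434.4  14.   44.3] 58
top [(array([ 564.7, -171.7,   43.3,   18.8,   -9.9,  564. , -171.7,   50.9]), np.int32(73)), (array([ 564.8, -113.7,   26.9,   26.6,   81.8,  563.9, -113.5,   50.3]), np.int32(63))]
top seats [654.8  27.6  55.5  32.6 -88.7 655.2  29.3  19.4] 138
top seats [581.7  24.4  58.6  32.1 -88.7 581.2  25.3  19.4] 142
top seats [509.2  29.7  44.6  31.2 -88.5 509.4  30.7  19.3] 100
top handle [432.   30.5  33.4   6.8 -88.7 432.1  31.   43.7] 32
```

```bash
python3 - <<'E'
from plan import *
plan([(570,-143,80,-8.4,2),(570,-143,37,-8.4,3)])
plan([(570,-143,110,-8.4,2),(510.8,21.5,80,2.3,5),(510.8,21.5,18,2.3,5)],start=(570,-143,37,-8.4))
E
```

```text
6 [[0.032,-0.114,0.001,0.0],[0.033,-0.114,0.002,0.0],[0.032,-0.114,0.001,-0.001],[0.057,0.0,0.0,0.0],[0.058,0.0,0.0,0.0],[0.057,0.0,0.0,0.0]]
end [ 570.  -143.1   37.1] -8.39
12 [[-0.146,0.0,0.0,0.0],[-0.146,0.0,0.0,0.0],[0.024,0.123,-0.066,-0.024],[0.024,0.126,-0.061,-0.024],[0.024,0.128,-0.057,-0.024],[0.024,0.13,-0.052,-0.023],[0.024,0.132,-0.047,-0.024],[0.05,0.0,0.0,0.0],[0.05,0.0,0.0,0.0],[0.049,0.0,0.0,0.0],[0.05,0.0,0.0,0.0],[0.049,0.0,0.0,0.0]]
end [510.8  21.6  18. ] 2.31
```

>>> move_arm:
  increments:
    - [[0.032, -0.114, 0.001, 0], [0.033, -0.114, 0.002, 0], [0.032, -0.114, 0.001, -0.001], [0.057, 0, 0, 0], [0.058, 0, 0, 0], [0.057, 0, 0, 0], [0, 0, 0, 0], [0, 0, 0, 0], [0, 0, 0, 0]]

```text
t: 30.68
tool_pos: [0.5706, -0.1428, 0.038]
tool_rot: [0.115, 1.567, -0.115]
contact_force: [-0.7, -0.0, -1.0]
opening: 0.0557
```

>>> move_arm:
  increments:
    - [[0, 0, 0, 0], [0, 0, 0, 0], [0, 0, 0, 0], [0, 0, 0, 0], [0, 0, 0, 0], [-0.146, 0, 0, 0], [-0.146, 0, 0, 0], [0.024, 0.123, -0.066, -0.024], [0.024, 0.126, -0.061, -0.024], [0.024, 0.128, -0.057, -0.024], [0.024, 0.13, -0.052, -0.023], [0.024, 0.132, -0.047, -0.024], [0.05, 0, 0, 0], [0.05, 0, 0, 0], [0.05, 0, 0, 0], [0, 0, 0, 0], [0, 0, 0, 0], [0, 0, 0, 0]]
  gripper: 0.8

```text
t: 32.18
tool_pos: [0.5116, 0.021, 0.0431]
tool_rot: [-0.031, 1.571, 0.031]
contact_force: [-0.1, 0.4, -0.6]
opening: 0.0437
```

```bash
python3 - <<'E'
from plan import *
print(state()[2]["contact_force"].round(1),state()[2]["opening"]); lines()
plan([(510.8,21.5,17.5,2.3,5)])
E
```

```text
[-0.1  0.4 -0.6] 0.04373556607220405
(array([511.57453364,  20.97609648,  43.11921202]), np.float64(2.2382977855503583))
227 5 sy 22.4 z 12.4 hsv [ 11. 173.  92.]
229 8 sy 12.9 z 13.0 hsv [ 11.  180.5  95. ]
231 9 sy 5.4 z 12.6 hsv [ 11. 183.  96.]
233 11 sy 0.0 z 12.2 hsv [ 11. 179.  98.]
235 11 sy -10.8 z 12.2 hsv [ 11. 179. 100.]
237 11 sy -19.4 z 12.3 hsv [ 10. 179. 101.]
239 11 sy -27.9 z 12.1 hsv [ 11. 189.  99.]
241 11 sy -37.0 z 11.2 hsv [ 10. 175.  95.]
5 [[0.021,0.0,-0.001,0.0],[0.021,0.001,-0.001,0.0],[0.021,0.0,-0.001,0.0],[0.021,0.001,-0.001,0.0],[0.02,0.0,0.0,-0.001]]
end [510.9  21.5  17.6] 2.33
```

>>> move_arm:
  increments:
    - [[0.021, 0, -0.001, 0], [0.021, 0.001, -0.001, 0], [0.021, 0, -0.001, 0], [0.021, 0.001, 0, 0], [0.02, 0, 0, 0], [0, 0, 0, 0], [0, 0, 0, 0], [0, 0, 0, 0]]

```text
t: 32.9
tool_pos: [0.5103, 0.0224, 0.0169]
tool_rot: [-0.032, 1.57, 0.032]
contact_force: [0.6, 0.5, -1.0]
opening: 0.0434
```

>>> move_arm:
  increments:
    - [[0, 0, 0, 0], [0, 0, 0, 0], [0, 0, 0, 0], [0, 0, 0, 0], [-0.05, 0, 0, 0], [-0.1, 0, 0, 0], [-0.12, 0, 0, 0], [-0.1, -0.12, 0, 0], [0, -0.15, 0, 0], [0, -0.15, 0, 0], [0, -0.15, 0, 0], [0, 0, 0, 0]]
  gripper: 0.38

```text
t: 33.9
tool_pos: [0.5168, -0.1254, 0.1117]
tool_rot: [-0.031, 1.568, 0.025]
contact_force: [-0.7, 0.6, 0.6]
opening: 0.0528
```

```bash
cat >> look.py <<'E'
def survey():
    print(state()[:2],state()[2]["opening"])
    for c in("side","top"):
        W=cloud(ctrl.get_image(c))
        for nm,box,a,b in [("plq",(.38,.65,-.45,-.22),.0255,.036),("seatplq",(.38,.72,-.08,.12),.0255,.034),("seats",(.38,.72,-.08,.12),.015,.023),("handle",(.36,.5,-.08,.12),.036,.05)]:
            for k in comps(W,box,a,b,25): print(c,nm,*k)
E
python3 -c "
from look import *
survey()"
```

```text
(array([ 516.83507905, -125.43100287,  111.69798502]), np.float64(2.026150402980392)) 0.052822689161006846
side plq [ 586.8 -345.8   82.    44.2   78.6  586.1 -346.9   31.4] 456
side seatplq [510.7  40.3  48.   43.9  89.7 510.8  42.6  30.3] 119
side seats [656.8  26.4  61.4  36.2 -87.2 660.5  28.8  20. ] 90
side handle [434.6  17.5  61.1  10.  -88.2 434.5  15.8  43.7] 57
top plq [ 585.1 -342.8   80.4   44.7   78.1  584.9 -343.3   30.5] 286
top seatplq [508.8  23.1  78.5  44.  -88.4 510.5  22.7  29.9] 270
top seats [655.   27.6  55.5  32.5 -88.7 654.9  27.7  20. ] 137
top seats [581.7  24.4  58.6  32.1 -88.7 582.   26.   19.8] 142
top handle [432.3  18.8  56.7   6.8 -88.6 432.2  19.8  44. ] 52
```

```bash
python3 - <<'E'
from plan import *
plan([(584.9,-350.3,100,-11.7,3),(584.9,-350.3,17.2,-11.7,5)])
plan([(584.9,-350.3,90,-11.7,3),sl(47,90,h=7.8),sl(47,50,3,h=7.8)],start=(584.9,-350.3,17.2,-11.7))
E
```

```text
11 [[0.007,-0.154,0.04,0.026],[0.007,-0.153,0.046,0.026],[0.007,-0.151,0.053,0.026],[0.007,-0.148,0.058,0.025],[0.007,-0.146,0.064,0.026],[0.007,-0.143,0.071,0.025],[0.066,0.0,0.0,0.0],[0.066,0.0,0.0,0.0],[0.066,0.0,0.0,0.0],[0.067,0.0,0.0,0.0],[0.066,0.0,0.0,0.0]]
end [ 584.9 -350.4   17.3] -11.7
13 [[-0.097,0.0,0.0,0.0],[-0.097,0.0,0.0,0.0],[-0.097,0.0,0.0,0.0],[0.004,0.139,-0.034,-0.005],[0.004,0.14,-0.033,-0.005],[0.005,0.14,-0.032,-0.005],[0.004,0.14,-0.031,-0.005],[0.005,0.14,-0.03,-0.005],[0.004,0.141,-0.029,-0.005],[0.005,0.141,-0.027,-0.006],[0.053,0.0,0.0,0.0],[0.053,0.0,0.0,0.0],[0.054,0.0,0.0,0.0]]
end [575.8 -99.3  42.2] -8.46
```

>>> move_arm:
  increments:
    - [[0.007, -0.154, 0.04, 0.026], [0.007, -0.153, 0.046, 0.026], [0.007, -0.151, 0.053, 0.026], [0.007, -0.148, 0.058, 0.025], [0.007, -0.146, 0.064, 0.026], [0.007, -0.143, 0.071, 0.025], [0.066, -0.01, 0, 0], [0.066, -0.01, 0, 0], [0, 0, 0, 0], [0, 0, 0, 0], [0, 0, 0, 0], [0, 0, 0, 0]]
  gripper: 0.35

```text
t: 35.0
tool_pos: [0.5854, -0.3532, 0.0677]
tool_rot: [0.156, 1.563, -0.158]
contact_force: [0.5, -1.2, -0.8]
opening: 0.0554
```

```bash
python3 - <<'E'
from plan import *
print(state()[:2])
plan([(584.9,-350.3,17.2,-11.7,4)])
E
```

```text
(array([ 585.40695181, -353.15404598,   67.69868014]), np.float64(-11.452245736820013))
4 [[0.05,0.003,-0.001,0.001],[0.051,0.003,-0.001,0.001],[0.05,0.002,-0.001,0.0],[0.051,0.003,-0.001,0.001]]
end [ 585.  -350.3   17.2] -11.72
```

>>> move_arm:
  increments:
    - [[0.05, 0.003, -0.001, 0.001], [0.051, 0.003, -0.001, 0.001], [0.05, 0.002, -0.001, 0], [0.051, 0.003, -0.001, 0.001], [0, 0, 0, 0], [0, 0, 0, 0], [0, 0, 0, 0]]

```text
t: 35.58
tool_pos: [0.5834, -0.3505, 0.0141]
tool_rot: [0.163, 1.566, -0.161]
contact_force: [-0.1, 0.1, -0.5]
opening: 0.0555
```

>>> move_arm:
  increments:
    - [[0, 0, 0, 0], [0, 0, 0, 0], [0, 0, 0, 0], [0, 0, 0, 0], [0, 0, 0, 0], [-0.097, 0, 0, 0], [-0.097, 0, 0, 0], [-0.097, 0, 0, 0], [0.004, 0.139, -0.034, -0.005], [0.004, 0.14, -0.033, -0.005], [0.005, 0.14, -0.032, -0.005], [0.004, 0.14, -0.031, -0.005], [0.005, 0.14, -0.03, -0.005], [0.004, 0.141, -0.029, -0.005], [0.005, 0.141, -0.027, -0.006], [0, 0, 0, 0], [0, 0, 0, 0], [0, 0, 0, 0]]
  gripper: 0.8

```text
t: 37.08
tool_pos: [0.5748, -0.0999, 0.0797]
tool_rot: [0.117, 1.569, -0.117]
contact_force: [0.4, 0.4, 1.1]
opening: 0.0433
```

```bash
python3 - <<'E'
from plan import *
print(state()[2]["opening"]); lines()
plan([sl(47,50,3,h=7.8)])
E
```

```text
0.043348142623034804
(array([574.78998333, -99.88070342,  79.69566569]), np.float64(-8.534102223992988))
240 5 sy -11.6 z 66.5 hsv [ 18. 149.  66.]
242 7 sy 22.5 z 15.7 hsv [ 20. 182. 195.]
244 6 sy 14.0 z 16.3 hsv [ 21.  170.5 223.5]
246 9 sy 8.2 z 16.4 hsv [ 21. 178. 224.]
248 11 sy 2.0 z 14.9 hsv [ 21. 164. 210.]
250 11 sy -6.6 z 16.7 hsv [ 20. 157. 203.]
252 11 sy -14.0 z 15.7 hsv [ 22. 184. 240.]
254 12 sy -22.7 z 16.8 hsv [ 23. 186. 242.]
256 11 sy -28.4 z 14.0 hsv [ 22. 186. 241.]
258 10 sy -32.4 z 10.9 hsv [ 17.5 192.  134.5]
3 [[0.05,0.002,0.001,0.0],[0.051,0.001,0.001,-0.001],[0.05,0.002,0.0,0.0]]
end [575.7 -99.4  42.3] -8.51
```

>>> move_arm:
  increments:
    - [[0.06, 0.001, 0.002, 0], [0.06, 0, 0.001, 0], [0.04, 0, 0, 0], [0.02, 0, 0, 0], [0.01, 0, 0, 0], [0.008, 0, 0, 0], [0.007, 0, 0, 0], [0.007, 0, 0, 0], [0.006, -0.001, 0, 0], [0.006, -0.001, 0, 0], [0.006, -0.001, 0, 0], [0.005, -0.001, 0, 0], [0, 0, 0, 0], [0, 0, 0, 0]]

```text
t: 38.3
tool_pos: [0.5771, -0.1014, 0.0236]
tool_rot: [0.118, 1.566, -0.118]
contact_force: [-2.1, 1.4, 5.9]
opening: 0.0433
```

```bash
cat >> plan.py <<'E'
def st():
    p,psi,o=state(); t=np.radians(SA)
    print("F",o["contact_force"].round(1),"open",round(o["opening"],4),"sy",((p[:2]-S)@[-np.sin(t),np.cos(t)]).round(1),"sx",((p[:2]-S)@[np.cos(t),np.sin(t)]).round(1))
    lines()
E
python3 -c "
from plan import *
st()"
```

```text
F [-2.1  1.4  5.9] open 0.0433 sy 45.2 sx 1.6
(array([ 577.07547923, -101.44826834,   23.64466613]), np.float64(-8.606285826127607))
254 5 sy 26.4 z 8.8 hsv [ 20. 161. 146.]
256 6 sy 14.9 z 15.5 hsv [ 21.  156.5 216.5]
258 9 sy 6.7 z 16.2 hsv [ 21. 169. 220.]
260 11 sy -3.0 z 18.8 hsv [ 21. 166. 220.]
262 11 sy -12.3 z 22.2 hsv [ 24. 179. 246.]
264 11 sy -23.5 z 26.4 hsv [ 24. 183. 247.]
266 11 sy -29.9 z 24.3 hsv [ 17. 192. 134.]
```

>>> move_arm:
  increments:
    - [[0.007, 0, 0, 0], [0.006, 0, 0, 0], [0, 0, 0, 0], [-0.1, 0.002, -0.003, 0], [-0.1, 0.003, -0.003, 0], [-0.12, 0, 0, 0], [-0.06, 0, 0, 0], [0, -0.125, 0, 0], [0, -0.125, 0, 0], [0, -0.125, 0, 0], [0, -0.12, 0, 0], [0.075, 0, 0, 0], [0.075, 0, 0, 0], [0.07, 0, 0, 0], [0.06, 0, 0, 0], [0.05, 0, 0, 0], [0, 0, 0, 0], [0, 0, 0, 0], [0, 0, 0, 0]]

```text
t: 39.93
tool_pos: [0.5571, -0.2222, 0.0322]
tool_rot: [0.117, 1.566, -0.118]
contact_force: [-0.1, 0.4, -0.9]
opening: 0.0436
```

```bash
python3 -c "
from plan import *
st()"
```

```text
F [-0.1  0.4 -0.9] open 0.0436 sy -77.2 sx -0.3
(array([ 557.0750101 , -222.20506584,   32.15366598]), np.float64(-8.568396816555241))
286 6 sy -10.2 z 61.4 hsv [ 19.  176.  136.5]
288 5 sy 15.9 z 11.7 hsv [ 23. 181. 248.]
290 8 sy 5.8 z 17.4 hsv [ 21.  161.5 208. ]
292 11 sy -2.4 z 20.8 hsv [ 21. 159. 218.]
294 12 sy -10.6 z 23.3 hsv [ 23.  174.5 243.5]
296 12 sy -18.8 z 26.4 hsv [ 24.  181.5 248. ]
298 11 sy -27.7 z 29.4 hsv [ 20. 192. 210.]
300 10 sy -30.0 z 22.6 hsv [ 11. 179.  66.]
```

>>> move_arm:
  increments:
    - [[0.02, 0, 0, 0], [0.02, 0, 0, 0], [0, 0.017, 0.001, 0], [0, 0.017, 0.001, 0], [0, 0.017, 0.001, 0], [0, 0.017, 0, 0], [-0.014, 0.004, 0, 0], [-0.014, 0.004, 0, 0], [-0.014, 0.004, 0, 0], [-0.012, 0.006, 0, 0], [-0.012, 0.005, 0, 0], [-0.012, 0.006, 0, 0]]

```text
t: 40.98
tool_pos: [0.56, -0.1986, 0.04]
tool_rot: [0.114, 1.569, -0.119]
contact_force: [-0.4, -5.6, -3.4]
opening: 0.0438
```

```bash
python3 -c "
from plan import *
st()"
```

```text
F [-0.4 -5.6 -3.4] open 0.0438 sy -53.4 sx -0.9
(array([ 560.0053645 , -198.6239026 ,   40.01382369]), np.float64(-8.513061748311943))
281 7 sy 20.1 z -1.3 hsv [ 21. 166. 222.]
283 11 sy 2.2 z 16.3 hsv [ 21. 166. 210.]
285 13 sy -12.6 z 28.1 hsv [ 22. 174. 237.]
287 11 sy -26.0 z 36.5 hsv [ 20. 188. 215.]
289 11 sy -28.2 z 31.5 hsv [ 13. 183.  65.]
```

```bash
python3 - <<'E'
from plan import *
c=(-16.6,25);L=45
def G(a,dy,dz): o=off(a,L); return sl(c[0]-o[0]+dy,c[1]-o[1]+dz,2,h=11.3)
plan([G(50,1,2),G(57,1.5,4),G(64,2,6),G(71,2,7),G(78,2.5,8),G(85,3,8),G(92,3,8)])
E
```

```text
14 [[-0.013,0.01,0.001,0.0],[-0.012,0.01,0.002,0.0],[-0.012,0.009,0.0,0.0],[-0.012,0.009,0.0,0.0],[-0.01,0.01,0.0,0.0],[-0.01,0.01,0.0,0.0],[-0.008,0.01,0.0,0.0],[-0.007,0.009,0.0,0.0],[-0.006,0.011,0.0,0.0],[-0.006,0.012,0.0,0.0],[-0.003,0.012,0.0,0.0],[-0.003,0.011,0.0,0.0],[-0.002,0.011,0.0,0.0],[-0.001,0.011,0.0,0.0]]
end [ 566.3 -162.8   66.8] -8.49
```

>>> move_arm:
  increments:
    - [[-0.013, 0.01, 0.001, 0], [-0.012, 0.01, 0.002, 0], [-0.012, 0.009, 0, 0], [-0.012, 0.009, 0, 0], [-0.01, 0.01, 0, 0], [-0.01, 0.01, 0, 0], [-0.008, 0.01, 0, 0], [-0.007, 0.009, 0, 0], [-0.006, 0.011, 0, 0], [-0.006, 0.012, 0, 0], [-0.003, 0.012, 0, 0], [-0.003, 0.011, 0, 0]]

```text
t: 42.03
tool_pos: [0.565, -0.1687, 0.0651]
tool_rot: [0.113, 1.57, -0.12]
contact_force: [-1.5, -7.5, -3.5]
opening: 0.044
```

```bash
python3 -c "
from plan import *
st()"
```

```text
F [-1.5 -7.5 -3.5] open 0.044 sy -23.1 sx -0.4
(array([ 564.96795742, -168.72599599,   65.14428983]), np.float64(-8.498447999484))
270 12 sy -21.1 z 44.5 hsv [ 11.  170.5  88.5]
272 11 sy -20.9 z 34.6 hsv [ 11. 182.  54.]
274 10 sy -17.6 z 22.2 hsv [ 11. 171.  46.]
276 10 sy -13.1 z 5.2 hsv [ 12.  167.5  45.5]
278 5 sy -11.2 z -5.1 hsv [ 10. 174.  49.]
```

>>> move_arm:
  increments:
    - [[-0.003, 0.012, 0, 0], [-0.003, 0.012, 0, 0], [-0.002, 0.01, 0, 0], [0, 0, 0, 0]]

```text
t: 42.42
tool_pos: [0.5661, -0.1603, 0.0671]
tool_rot: [0.113, 1.57, -0.12]
contact_force: [-1.0, -7.5, -3.3]
opening: 0.0438
```

```bash
python3 -c "
from plan import *
st()"
```

```text
F [-1.  -7.5 -3.3] open 0.0438 sy -14.6 sx -0.5
(array([ 566.14359405, -160.26884035,   67.06576297]), np.float64(-8.479420687261987))
260 4 sy -11.2 z 61.9 hsv [ 10.5 115.5  44.5]
266 11 sy -16.9 z 44.4 hsv [ 14. 188. 119.]
268 10 sy -22.0 z 42.1 hsv [ 11.  173.5  75. ]
270 11 sy -21.3 z 32.4 hsv [ 11. 167.  47.]
272 10 sy -20.5 z 20.6 hsv [ 10.  161.5  46.5]
274 10 sy -18.7 z 8.6 hsv [ 12.  164.   47.5]
276 10 sy -17.0 z -3.4 hsv [ 10.5 162.   48. ]
```

>>> move_arm:
  increments:
    - [[-0.026, -0.004, 0, 0], [-0.026, 0, 0, 0], [-0.012, 0, 0, 0], [0, 0.03, 0, 0], [0, 0.03, 0, 0], [0, 0.03, 0, 0], [0, 0, 0, 0], [0, 0, 0, 0], [0, 0, 0, 0]]

```text
t: 43.22
tool_pos: [0.5703, -0.1375, 0.0838]
tool_rot: [0.117, 1.568, -0.117]
contact_force: [-0.4, 0.2, -0.1]
opening: 0.0432
```

```bash
python3 -c "
from plan import *
st()"
```

```text
F [-0.4  0.2 -0.1] open 0.0432 sy 8.6 sx 0.3
(array([ 570.34907038, -137.46147228,   83.8201971 ]), np.float64(-8.526103968542195))
250 6 sy -10.3 z 60.7 hsv [ 10.  123.   44.5]
256 11 sy -18.1 z 45.3 hsv [ 13. 182. 118.]
258 10 sy -22.6 z 42.2 hsv [ 10.5 175.   69. ]
260 11 sy -21.1 z 31.8 hsv [ 12. 180.  46.]
262 10 sy -20.5 z 20.3 hsv [ 11.5 174.   45. ]
264 10 sy -17.9 z 8.0 hsv [ 12.  158.   45.5]
266 10 sy -17.1 z -2.5 hsv [ 11.  170.   47.5]
```

>>> move_arm:
  increments:
    - [[0, 0.007, 0, 0], [0.016, 0, 0, 0], [0.016, 0, 0, 0], [0.016, 0, 0, 0], [0.016, 0, 0, 0], [0.016, 0, 0, 0], [0.016, 0, 0, 0], [0, 0, 0, 0]]

```text
t: 43.93
tool_pos: [0.5701, -0.1362, 0.0588]
tool_rot: [0.117, 1.569, -0.117]
contact_force: [-0.3, -1.6, -0.9]
opening: 0.0438
```

>>> move_arm:
  increments:
    - [[0.016, 0, 0, 0], [0.016, 0, 0, 0], [0.014, 0, 0, 0], [0.008, 0, 0, 0], [0, 0, 0, 0], [0, 0, 0, 0]]

```text
t: 44.43
tool_pos: [0.5706, -0.1362, 0.0467]
tool_rot: [0.117, 1.568, -0.117]
contact_force: [-1.7, -1.9, 2.0]
opening: 0.0435
```

```bash
python3 -c "
from plan import *
st()"
```

```text
F [-1.7 -1.9  2. ] open 0.0435 sy 9.8 sx 0.4
(array([ 570.63140623, -136.22703506,   46.65128576]), np.float64(-8.554499765014189))
262 4 sy -12.9 z 43.7 hsv [ 14.5 183.5 121. ]
264 11 sy -19.2 z 44.6 hsv [ 12. 182. 110.]
266 10 sy -23.1 z 40.1 hsv [ 11.  170.   62.5]
268 11 sy -21.2 z 28.6 hsv [ 11. 162.  47.]
270 10 sy -18.8 z 15.5 hsv [ 10.  166.   47.5]
272 8 sy -17.2 z 1.7 hsv [ 11. 180.  47.]
```

>>> move_arm:
  increments:
    - [[0, 0, 0, 0], [0, 0, 0, 0], [0, 0, 0, 0], [0, 0, 0, 0], [-0.009, -0.01, 0, 0], [-0.009, -0.01, 0, 0], [0, -0.01, 0, 0], [0, -0.01, 0, 0], [0, 0, 0, 0], [0, 0, 0, 0], [0, 0, 0, 0]]
  gripper: 0.38

```text
t: 45.4
tool_pos: [0.5691, -0.146, 0.051]
tool_rot: [0.118, 1.568, -0.117]
contact_force: [-0.3, -0.3, -0.5]
opening: 0.0529
```

>>> move_arm:
  increments:
    - [[0, 0, 0, 0], [0, 0, 0, 0], [0, 0, 0, 0], [0, 0, 0, 0], [0, 0, 0, 0], [-0.04, 0, 0, 0], [-0.04, 0, 0, 0], [-0.04, 0, 0, 0], [-0.04, 0, 0, 0], [0, -0.09, 0, 0], [0, -0.09, 0, 0], [0.045, 0, 0, 0], [0.045, 0, 0, 0], [0, 0, 0, 0], [0, 0, 0, 0]]
  gripper: 0.8

```text
t: 46.65
tool_pos: [0.5615, -0.1893, 0.0671]
tool_rot: [0.118, 1.57, -0.116]
contact_force: [-0.0, 0.2, -1.1]
opening: 0.0439
```

```bash
python3 -c "
from plan import *
st()"
```

```text
F [-0.   0.2 -1.1] open 0.0439 sy -44.0 sx -0.8
(array([ 561.53079959, -189.32704266,   67.10940541]), np.float64(-8.529507504094905))
274 11 sy -11.8 z 39.9 hsv [ 12. 174.  91.]
276 11 sy -15.1 z 33.5 hsv [ 10. 167.  61.]
278 10 sy -12.2 z 21.4 hsv [ 10.5 168.5  48. ]
280 10 sy -8.7 z 5.5 hsv [ 12.  165.   46.5]
282 11 sy -8.7 z -3.9 hsv [ 11. 165.  48.]
```

>>> move_arm:
  increments:
    - [[0, 0.027, 0.001, 0], [0, 0.027, 0.001, 0], [0, 0.018, 0, 0], [0, 0.018, 0, 0], [0, 0.016, 0, 0], [-0.002, 0.015, 0, 0], [-0.002, 0.015, 0, 0], [0.001, 0.015, 0, 0], [0.001, 0.015, 0, 0], [0.004, 0.015, 0, 0], [0.004, 0.015, 0, 0], [0.007, 0.013, 0, 0], [0.008, 0.013, 0, 0]]

```text
t: 47.78
tool_pos: [0.5718, -0.1352, 0.0636]
tool_rot: [0.117, 1.566, -0.117]
contact_force: [-0.1, -0.9, 2.9]
opening: 0.0436
```

```bash
python3 -c "
from plan import *
st()"
```

```text
F [-0.1 -0.9  2.9] open 0.0436 sy 11.0 sx 1.4
(array([ 571.82008251, -135.21854378,   63.63447928]), np.float64(-8.559547378330494))
258 10 sy -8.5 z 39.6 hsv [ 11.5 178.   77.5]
260 11 sy -11.7 z 35.8 hsv [ 10. 163.  50.]
262 11 sy -14.5 z 30.0 hsv [ 10. 165.  54.]
264 11 sy -17.4 z 23.9 hsv [ 11. 173.  53.]
266 10 sy -20.4 z 17.4 hsv [ 11.5 166.   53.5]
268 11 sy -21.7 z 10.8 hsv [ 11. 172.  55.]
270 10 sy -26.3 z 5.4 hsv [ 10.5 158.5  54. ]
272 10 sy -28.2 z -1.0 hsv [ 10.5 171.5  55. ]
274 11 sy -31.2 z -7.3 hsv [ 10. 165.  53.]
276 6 sy -35.1 z -9.8 hsv [  9.5 170.5  54. ]
```

>>> move_arm:
  increments:
    - [[-0.03, 0, 0, 0], [-0.04, 0, 0, 0], [-0.04, 0, -0.003, 0], [0, 0.03, -0.001, 0], [0, 0.04, 0, 0], [0, 0.03, 0, 0], [0, 0.01, 0, 0], [0, 0, 0, 0], [0, 0, 0, 0]]

```text
t: 48.58
tool_pos: [0.5741, -0.1079, 0.0903]
tool_rot: [0.117, 1.569, -0.117]
contact_force: [-0.1, -0.3, 0.5]
opening: 0.0436
```

```bash
python3 - <<'E'
from plan import *
st()
im=ctrl.get_image("side"); save(im,"p7",7,(215,295,310,400))
E
```

```text
F [-0.1 -0.3  0.5] open 0.0436 sy 38.4 sx -0.4
(array([ 574.09549091, -107.85159647,   90.25111122]), np.float64(-8.515562847005961))
246 11 sy -9.9 z 37.5 hsv [ 11. 166.  59.]
248 11 sy -14.4 z 32.9 hsv [ 11. 167.  54.]
250 11 sy -16.4 z 27.2 hsv [ 12. 170.  54.]
252 11 sy -18.8 z 18.7 hsv [ 10. 164.  54.]
254 11 sy -20.7 z 13.9 hsv [ 10. 172.  52.]
256 10 sy -22.9 z 6.4 hsv [ 11.  166.5  54.5]
258 11 sy -28.0 z 3.1 hsv [ 12. 170.  53.]
260 10 sy -28.8 z -3.5 hsv [  9.5 163.   53.5]
262 9 sy -32.2 z -10.5 hsv [ 11. 161.  55.]
```

View pics/p7.png

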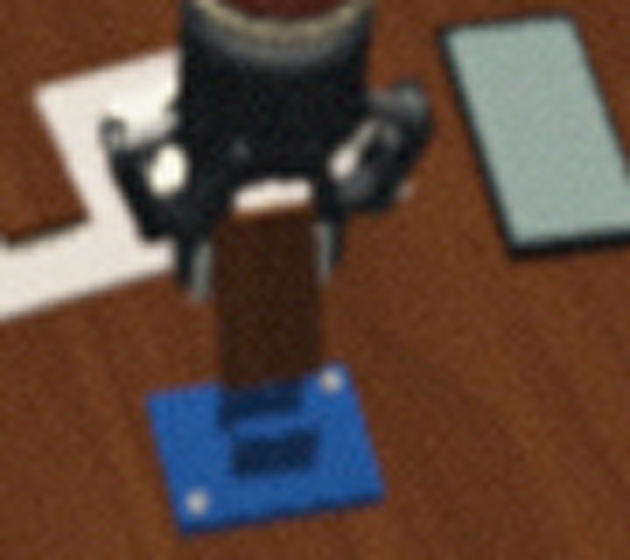

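>>> move_arm:
  increments:
    - [[0, -0.01, 0, 0], [0.018, 0, 0, 0], [0.018, 0, 0, 0], [0.018, 0, 0, 0], [0.016, 0, 0, 0], [0, 0, 0, 0]]

```text
t: 49.18
tool_pos: [0.573, -0.1106, 0.0717]
tool_rot: [0.118, 1.57, -0.117]
contact_force: [-0.9, 0.0, -1.0]
opening: 0.0434
```

>>> move_arm:
  increments:
    - [[0, -0.012, 0, 0], [0, -0.012, 0, 0], [0, -0.012, 0, 0], [0, -0.012, 0, 0], [0, -0.012, 0, 0], [0, 0, 0, 0]]

```text
t: 49.68
tool_pos: [0.5723, -0.1254, 0.0741]
tool_rot: [0.119, 1.566, -0.116]
contact_force: [0.2, 5.8, 2.9]
opening: 0.0431
```

```bash
python3 -c "
from plan import *
st()"
```

```text
F [0.2 5.8 2.9] open 0.0431 sy 20.8 sx 0.5
(array([ 572.34875102, -125.38176258,   74.08831805]), np.float64(-8.600864007536352))
253 10 sy -7.7 z 39.7 hsv [ 12.  183.  112.5]
255 11 sy -13.0 z 36.3 hsv [ 11. 177.  62.]
257 10 sy -14.2 z 28.3 hsv [ 11.  162.5  54.5]
259 11 sy -15.8 z 21.8 hsv [ 11. 170.  51.]
261 10 sy -17.3 z 14.1 hsv [ 11. 165.  53.]
263 10 sy -18.7 z 6.8 hsv [ 11. 156.  53.]
265 11 sy -20.6 z 0.1 hsv [ 10. 170.  51.]
267 10 sy -22.7 z -8.3 hsv [ 12.  174.   52.5]
```

>>> move_arm:
  increments:
    - [[0.006, -0.012, 0, 0], [0.006, -0.012, 0, 0], [0.006, -0.012, 0, 0], [0.006, -0.008, 0, 0], [0, 0, 0, 0]]

```text
t: 50.15
tool_pos: [0.5711, -0.1355, 0.0681]
tool_rot: [0.12, 1.565, -0.115]
contact_force: [1.4, 6.8, 3.1]
opening: 0.0434
```

```bash
python3 -c "
from plan import *
st()"
```

```text
F [1.4 6.8 3.1] open 0.0434 sy 10.6 sx 0.7
(array([ 571.07923645, -135.47306061,   68.09162556]), np.float64(-8.59529848815019))
253 5 sy -11.1 z 61.7 hsv [ 11. 130.  51.]
257 10 sy -6.3 z 38.0 hsv [ 13.  181.  119.5]
259 11 sy -13.1 z 38.4 hsv [ 11. 182.  82.]
261 11 sy -14.7 z 30.7 hsv [ 12. 169.  52.]
263 11 sy -15.3 z 21.6 hsv [ 11. 178.  49.]
265 11 sy -14.7 z 12.3 hsv [ 11. 168.  50.]
267 10 sy -15.0 z 1.5 hsv [ 12.  175.5  49.5]
269 10 sy -17.3 z -5.4 hsv [ 12. 170.  49.]
```

>>> move_arm:
  increments:
    - [[0.014, 0, 0, 0], [0.014, 0, 0, 0], [0.014, 0, 0, 0], [0.014, 0, 0, 0], [0.01, 0, 0, 0], [0, 0, 0, 0], [0, 0, 0, 0]]

```text
t: 50.78
tool_pos: [0.571, -0.1355, 0.0525]
tool_rot: [0.12, 1.567, -0.115]
contact_force: [-1.8, 7.1, 7.4]
opening: 0.0433
```

>>> move_arm:
  increments:
    - [[0, 0, 0, 0], [0, 0, 0, 0], [0, 0, 0, 0], [0, 0, 0, 0], [0, 0, 0, 0], [0, 0, 0, 0]]
  gripper: 0.38

```text
t: 51.28
tool_pos: [0.57, -0.1368, 0.0506]
tool_rot: [0.117, 1.568, -0.118]
contact_force: [0.0, -0.3, 0.9]
opening: 0.0527
```

```bash
python3 -c "
from plan import *
st()"
```

```text
F [ 0.  -0.3  0.9] open 0.0527 sy 9.1 sx -0.2
(array([ 569.97252224, -136.82476206,   50.61780053]), np.float64(-8.575528977345366))
262 11 sy -10.6 z 40.0 hsv [ 13. 190. 125.]
264 10 sy -16.8 z 39.7 hsv [ 11.  175.5  77. ]
266 10 sy -16.0 z 27.5 hsv [ 11.5 170.   49.5]
268 10 sy -15.0 z 17.2 hsv [ 10.5 188.   48.5]
270 10 sy -15.7 z 8.4 hsv [ 11.  163.5  52. ]
272 10 sy -15.9 z -0.8 hsv [ 10.5 161.5  50. ]
```

>>> move_arm:
  increments:
    - [[0, -0.019, 0, 0], [0, -0.019, 0, 0], [0, -0.019, 0, 0], [0, 0, 0, 0], [0, 0, 0, 0], [0, 0, 0, 0]]

```text
t: 51.83
tool_pos: [0.568, -0.1508, 0.0508]
tool_rot: [0.118, 1.568, -0.118]
contact_force: [-0.2, 0.2, 0.4]
opening: 0.0533
```

>>> move_arm:
  increments:
    - [[0, 0, 0, 0], [0, 0, 0, 0], [0, 0, 0, 0], [0, 0, 0, 0], [0, 0, 0, 0], [-0.04, 0, 0, 0], [-0.04, 0, 0, 0], [-0.04, 0, 0, 0], [-0.04, 0, 0, 0], [0, -0.08, 0, 0], [0, -0.08, 0, 0], [0.045, 0, 0, 0], [0.045, 0, 0, 0], [0, 0, 0, 0], [0, 0, 0, 0], [0, 0, 0, 0]]
  gripper: 0.8

```text
t: 53.17
tool_pos: [0.5618, -0.1893, 0.0678]
tool_rot: [0.117, 1.569, -0.116]
contact_force: [0.2, 0.1, 0.6]
opening: 0.044
```

```bash
python3 -c "
from plan import *
st()"
```

```text
F [0.2 0.1 0.6] open 0.044 sy -44.0 sx -0.5
(array([ 561.83195882, -189.30495572,   67.78587331]), np.float64(-8.515107584679457))
270 8 sy -0.7 z 40.6 hsv [ 10.  158.   76.5]
272 9 sy -2.5 z 35.0 hsv [ 11. 165.  55.]
274 11 sy -3.0 z 26.7 hsv [ 10. 172.  47.]
276 11 sy -1.9 z 15.1 hsv [ 12. 174.  49.]
278 10 sy -3.1 z 8.3 hsv [ 11.  164.5  49. ]
280 10 sy -2.3 z -4.3 hsv [ 11.5 168.5  49. ]
282 5 sy -3.8 z -9.0 hsv [ 11. 177.  52.]
```

>>> move_arm:
  increments:
    - [[0, 0.025, 0, 0], [0, 0.025, 0, 0], [0, 0.027, 0, 0], [-0.002, 0.015, 0, 0], [-0.002, 0.015, 0, 0], [0.001, 0.015, 0, 0], [0.001, 0.015, 0, 0], [0.004, 0.015, 0, 0], [0.004, 0.015, 0, 0], [0.007, 0.013, 0, 0], [0.008, 0.013, 0, 0]]

```text
t: 54.13
tool_pos: [0.5697, -0.1434, 0.0645]
tool_rot: [0.114, 1.567, -0.119]
contact_force: [-3.2, -4.4, 3.6]
opening: 0.0435
```

```bash
python3 -c "
from plan import *
st()"
```

```text
F [-3.2 -4.4  3.6] open 0.0435 sy 2.6 sx 0.5
(array([ 569.69604235, -143.44713199,   64.47012437]), np.float64(-8.525082726844309))
257 5 sy 4.7 z 36.3 hsv [ 12. 150.  44.]
259 8 sy 2.3 z 31.7 hsv [ 11. 169.  51.]
261 10 sy -1.3 z 26.9 hsv [ 10.5 166.5  52.5]
263 10 sy -3.2 z 20.5 hsv [ 10.  166.5  56. ]
265 11 sy -6.9 z 15.3 hsv [ 11. 168.  56.]
267 11 sy -9.9 z 9.4 hsv [ 11. 168.  53.]
269 11 sy -13.3 z 4.4 hsv [ 11. 166.  55.]
271 11 sy -17.3 z 0.2 hsv [ 10. 172.  55.]
273 10 sy -19.5 z -6.7 hsv [ 10.5 170.   54. ]
275 9 sy -24.8 z -8.8 hsv [ 12. 174.  57.]
```

Same as the first time (about 35° past vertical). Continue over and press flat.

>>> move_arm:
  increments:
    - [[0.01, 0.012, 0, 0], [0.009, 0.012, 0, 0], [0.012, 0.009, 0, 0], [0.012, 0.009, 0, 0], [0.014, 0.007, 0, 0], [0.013, 0.007, 0, 0], [0.015, 0.003, 0, 0], [0.014, 0, 0, 0], [0.014, 0, 0, 0], [0.014, 0, 0, 0], [0.014, 0, 0, 0], [0.014, 0, 0, 0], [0.01, 0, 0, 0], [0, 0, 0, 0], [0, 0, 0, 0]]

```text
t: 55.43
tool_pos: [0.5731, -0.1271, 0.0246]
tool_rot: [0.118, 1.565, -0.116]
contact_force: [-4.0, 2.7, 13.3]
opening: 0.0437
```

```bash
python3 -c "
from plan import *
st()"
```

```text
F [-4.   2.7 13.3] open 0.0437 sy 19.2 sx 1.4
(array([ 573.06047778, -127.13431097,   24.62346822]), np.float64(-8.554581630168586))
261 6 sy 11.1 z 27.3 hsv [ 11.  160.5  76.5]
263 8 sy 4.5 z 27.4 hsv [ 11. 181.  96.]
265 11 sy -2.4 z 26.6 hsv [ 11. 177.  95.]
267 10 sy -7.7 z 23.8 hsv [ 11.  183.   99.5]
269 11 sy -17.7 z 28.8 hsv [ 11. 181.  97.]
271 10 sy -23.4 z 25.2 hsv [ 11.  181.   96.5]
273 11 sy -34.0 z 28.8 hsv [ 11. 180. 100.]
275 10 sy -39.7 z 26.7 hsv [ 10. 179.  98.]
277 11 sy -46.4 z 26.5 hsv [ 11. 179. 100.]
279 11 sy -53.2 z 26.5 hsv [ 11. 182.  89.]
```

Flat and brass down. Release, back off, measure everything.

>>> move_arm:
  increments:
    - [[0, 0, 0, 0], [0, 0, 0, 0], [0, 0, 0, 0], [0, 0, 0, 0], [0, 0, 0, 0], [-0.1, 0, 0, 0], [-0.1, 0, 0, 0], [-0.12, 0.05, 0, 0], [0, 0.12, 0, 0], [0, 0.12, 0, 0], [0, 0, 0, 0], [0, 0, 0, 0], [0, 0, 0, 0]]
  gripper: 0.35

```text
t: 56.57
tool_pos: [0.5819, -0.0563, 0.1013]
tool_rot: [0.117, 1.568, -0.117]
contact_force: [0.0, -0.5, 1.2]
opening: 0.0554
```

```bash
python3 -c "
from look import *
print(brass('side',(.5,.65,-.22,-.06)))
survey()"
```

```text
[(array([ 571.8, -141.5,   83.9,   44.9,   82.9,  571. , -144.5,   51.5]), np.int32(356))]
(array([581.84677166, -56.69423121, 101.22887871]), np.float64(-8.583210533941253)) 0.05537004461072765
side seatplq [511.1  22.7  82.6  45.  -88.1 511.4  21.   30.4] 255
side seats [644.9  30.7  38.7  14.5  87.  644.1  32.8  19.3] 27
side seats [585.2  12.7  44.2  32.9  88.1 591.    8.4  19.8] 50
side handle [434.7  17.   57.9  10.9 -87.7 434.1  14.9  43.9] 59
top seatplq [508.5  35.1  54.5  44.4 -88.6 509.6  37.2  29.9] 175
top seats [654.9  27.7  55.6  32.8 -89.  655.7  28.8  19.4] 141
top seats [581.7  24.5  58.6  31.9 -88.2 581.6  25.7  19.8] 141
top handle [432.   30.5  33.4   6.7 -88.6 432.1  31.1  44.1] 30
```

```bash
python3 - <<'E'
from plan import *
plan([(570.8,-140.9,80,-7.8,2),(570.8,-140.9,37,-7.8,3)])
plan([(570.8,-140.9,110,-7.8,2),(583.2,24.2,80,2.2,5),(583.2,24.2,17,2.2,7)],start=(570.8,-140.9,37,-7.8))
E
```

```text
6 [[0.028,-0.113,0.002,-0.003],[0.029,-0.113,0.002,-0.003],[0.028,-0.112,0.001,-0.003],[0.057,0.0,0.0,0.0],[0.058,0.0,0.0,0.0],[0.057,0.0,0.0,0.0]]
end [ 570.9 -140.8   37.1] -7.82
14 [[-0.146,0.0,0.0,0.0],[-0.146,0.0,0.0,0.0],[0.024,0.132,-0.008,-0.022],[0.024,0.132,-0.004,-0.022],[0.024,0.133,0.001,-0.022],[0.024,0.132,0.006,-0.023],[0.024,0.132,0.011,-0.022],[0.036,0.0,0.0,0.0],[0.036,0.0,0.0,0.0],[0.036,0.0,0.0,0.0],[0.036,0.0,0.0,0.0],[0.036,0.0,0.0,0.0],[0.036,0.0,0.0,0.0],[0.036,0.0,0.0,0.0]]
end [583.3  24.1  17. ] 2.19
```

>>> move_arm:
  increments:
    - [[0.028, -0.113, 0.002, -0.003], [0.029, -0.113, 0.002, -0.003], [0.028, -0.112, 0.001, -0.003], [0.057, 0, 0, 0], [0.058, 0, 0, 0], [0.057, 0, 0, 0], [0, 0, 0, 0], [0, 0, 0, 0], [0, 0, 0, 0]]
  gripper: 0.38

```text
t: 57.47
tool_pos: [0.5716, -0.1401, 0.038]
tool_rot: [0.106, 1.568, -0.106]
contact_force: [-0.2, 0.2, 0.2]
opening: 0.0526
```

>>> move_arm:
  increments:
    - [[0, 0, 0, 0], [0, 0, 0, 0], [0, 0, 0, 0], [0, 0, 0, 0], [0, 0, 0, 0], [-0.146, 0, 0, 0], [-0.146, 0, 0, 0], [0.024, 0.132, -0.008, -0.022], [0.024, 0.132, -0.004, -0.022], [0.024, 0.133, 0.001, -0.022], [0.024, 0.132, 0.006, -0.023], [0.024, 0.132, 0.011, -0.022], [0.036, 0, 0, 0], [0.036, 0, 0, 0], [0.036, 0, 0, 0], [0.036, 0, 0, 0], [0, 0, 0, 0], [0, 0, 0, 0], [0, 0, 0, 0]]
  gripper: 0.8

```text
t: 59.05
tool_pos: [0.5839, 0.0241, 0.0447]
tool_rot: [-0.03, 1.57, 0.03]
contact_force: [-0.1, -0.4, -0.6]
opening: 0.0436
```

```bash
python3 - <<'E'
from plan import *
st()
plan([(583.2,24.2,17,2.2,4)])
E
```

```text
F [-0.1 -0.4 -0.6] open 0.0436 sy 170.4 sx -10.2
(array([583.91109022,  24.13219162,  44.7151705 ]), np.float64(2.156902990986212))
220 4 sy 23.1 z 13.1 hsv [ 10.5 170.   81. ]
222 5 sy 17.6 z 10.8 hsv [ 11. 179.  91.]
224 8 sy 7.5 z 14.3 hsv [ 11.  172.   95.5]
226 10 sy 0.3 z 12.0 hsv [ 11. 177.  97.]
228 11 sy -7.6 z 12.9 hsv [ 11. 182.  96.]
230 11 sy -19.1 z 14.0 hsv [ 11. 178. 100.]
232 11 sy -26.2 z 11.9 hsv [ 11. 179.  99.]
234 10 sy -36.5 z 12.8 hsv [ 11.  183.5 100.5]
236 7 sy -40.8 z 9.6 hsv [ 11. 176.  87.]
4 [[0.028,0.0,-0.001,0.0],[0.028,0.0,-0.001,0.0],[0.028,0.0,-0.001,0.0],[0.028,0.0,-0.001,0.0]]
end [583.1  24.2  17.1] 2.17
```

>>> move_arm:
  increments:
    - [[0.028, 0, -0.001, 0], [0.028, 0, -0.001, 0], [0.028, 0, -0.001, 0], [0.028, 0, -0.001, 0], [0, 0, 0, 0], [0, 0, 0, 0], [0, 0, 0, 0]]

```text
t: 59.68
tool_pos: [0.5825, 0.025, 0.016]
tool_rot: [-0.031, 1.571, 0.031]
contact_force: [0.2, 0.0, -0.9]
opening: 0.043
```

>>> move_arm:
  increments:
    - [[0, 0, 0, 0], [0, 0, 0, 0], [0, 0, 0, 0], [0, 0, 0, 0], [-0.05, 0, 0, 0], [-0.1, 0, 0, 0], [-0.12, 0, 0, 0], [-0.12, -0.12, -0.05, 0], [0, -0.15, -0.05, 0], [0, -0.15, -0.05, 0], [0, -0.15, -0.05, 0], [0, 0, 0, 0], [0, 0, 0, 0], [0, 0, 0, 0]]
  gripper: 0.38

```text
t: 60.85
tool_pos: [0.5391, -0.1175, 0.113]
tool_rot: [-0.03, 1.57, 0.03]
contact_force: [0.3, 0.7, 0.5]
opening: 0.053
```

```bash
python3 -c "
from look import *
survey()
print(state()[2]['q'].round(2))
W=cloud(ctrl.get_image('side'))
im=ctrl.get_image('side'); save(im,'p8',4,(180,300,270,430))
"
```

```text
(array([ 539.12040579, -117.54964472,  113.01556058]), np.float64(2.1964181999257875)) 0.05299901084103392
side seatplq [512.   22.   84.4  45.4 -86.9 506.5  27.8  30.1] 178
side handle [435.3  16.7  62.3  11.5 -88.5 434.4  13.7  44.5] 58
top seatplq [582.2  24.7  78.7  42.3 -88.7 582.1  23.6  29.5] 254
top seatplq [509.   23.2  78.6  44.2 -88.1 510.6  24.   30. ] 272
top seats [654.9  27.7  55.5  32.4 -88.9 654.7  27.8  19.4] 141
top handle [432.3  18.7  56.9   6.8 -88.5 432.3  18.5  44.2] 52
[-0.35 -0.    1.9   0.    1.24 -0.39]
```

View pics/p8.png

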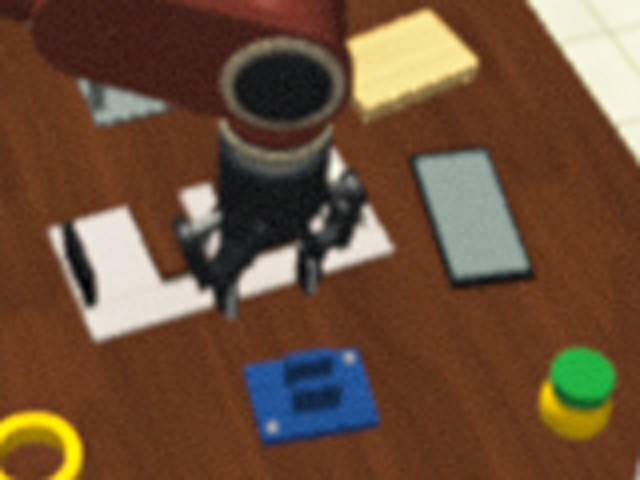

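```bash
python3 - <<'E'
from plan import *
plan([(433.2,18,100,2.2,4),(433.2,18,22,2.2,5)])
E
```

```text
10 [[0.01,0.111,-0.08,0.0],[0.01,0.111,-0.08,0.0],[0.01,0.111,-0.081,0.001],[0.01,0.111,-0.08,0.0],[0.009,0.11,-0.081,0.001],[0.062,0.0,0.0,0.0],[0.063,0.0,0.0,0.0],[0.062,0.0,0.0,0.0],[0.063,0.0,0.0,0.0],[0.062,0.0,0.0,0.0]]
end [433.2  17.9  22.1] 2.17
```

>>> move_arm:
  increments:
    - [[0.01, 0.111, -0.08, 0], [0.01, 0.111, -0.08, 0], [0.01, 0.111, -0.081, 0], [0.01, 0.111, -0.08, 0], [0.009, 0.11, -0.081, 0], [0, 0, 0, 0], [0.062, 0, 0, 0], [0.063, 0, 0, 0], [0.062, 0, 0, 0], [0.063, 0, 0, 0], [0.062, 0, 0, 0], [0, 0, 0, 0], [0, 0, 0, 0], [0, 0, 0, 0]]

```text
t: 62.22
tool_pos: [0.4339, 0.017, 0.0229]
tool_rot: [-0.031, 1.569, 0.031]
contact_force: [0.8, 0.2, -0.4]
opening: 0.0529
```

>>> move_arm:
  increments:
    - [[0, 0, 0, 0], [0, 0, 0, 0], [0, 0, 0, 0], [0, 0, 0, 0], [0, 0, 0, 0], [0, 0, 0, 0], [0, 0, 0, 0], [0, 0, 0, 0], [0, 0, 0, 0], [0, 0, 0, 0]]
  gripper: 1.0
  squeeze: 120

```text
t: 63.05
tool_pos: [0.4338, 0.0168, 0.0231]
tool_rot: [-0.031, 1.569, 0.031]
contact_force: [-2.0, -0.1, 5.7]
opening: 0.0082
```

>>> move_arm:
  increments:
    - [[-0.01, 0, 0, 0], [-0.02, 0, 0, 0], [-0.03, 0, 0, 0], [-0.04, 0, 0, 0], [-0.05, 0, 0, 0], [-0.05, 0, 0, 0], [-0.05, 0, 0, 0], [-0.04, 0, 0, 0], [-0.03, 0, 0, 0], [-0.02, 0, 0, 0], [0, 0, 0, 0], [0, 0, 0, 0], [0, 0, 0, 0]]

```text
t: 64.13
tool_pos: [0.4325, 0.0169, 0.1063]
tool_rot: [-0.03, 1.572, 0.031]
contact_force: [0.2, -0.1, -3.3]
opening: 0.0084
```

```bash
python3 - <<'E'
from look import *
p,psi,o=state(); print(p,psi,o["opening"],o["contact_force"].round(1),o["wrist_torque"].round(2))
for c in ("top","side"):
    W=cloud(ctrl.get_image(c))*1000
    x,y,z=W[...,0],W[...,1],W[...,2]
    with np.errstate(invalid='ignore'): m=(x>470)&(x<700)&(y>-35)&(y<90)&(z>50)&(z<130)
    for lo in range(470,700,30):
        k=m&(x>=lo)&(x<lo+30)
        if k.sum()>20: print(c,lo,k.sum(),np.percentile(z[k],[5,25,50,75,95]).round(1))
plan([(569,-95,100,psi,18)])
E
```

```text
[432.47152482  16.94103758 106.2673216 ] 2.236445606074858 0.008430697367599289 [ 0.2 -0.1 -3.3] [-0.07  0.42  0.04]
top 470 70 [ 83.5  86.7 107.3 112.6 117.4]
top 500 340 [ 84.   89.8 111.2 113.8 116.6]
top 530 338 [ 81.6  84.8  86.6  88.7 110.1]
top 560 337 [ 83.8  87.9 110.4 112.8 115.6]
top 590 304 [ 81.7  84.5  87.4 110.  114.5]
top 620 342 [ 81.7  84.3  86.8  92.3 103.6]
top 650 303 [ 81.5  84.8  87.9 100.1 104.4]
side 470 254 [ 84.2  86.2  88.1 108.3 114.8]
side 500 270 [ 85.   90.7 111.8 113.4 115.4]
side 530 222 [ 83.4  85.5  87.1  88.7 112.3]
side 560 321 [ 83.7  87.  109.9 112.5 115.2]
side 590 208 [ 83.3  86.1  90.6 111.7 114.6]
side 620 293 [ 82.4  85.2  87.2  93.  103.4]
side 650 229 [ 83.   85.8  89.3 101.3 104. ]
side 680 27 [83.  84.5 85.6 87.6 88.7]
18 [[0.001,-0.026,0.029,0.0],[0.001,-0.026,0.029,0.0],[0.001,-0.026,0.029,0.0],[0.001,-0.026,0.029,0.0],[0.001,-0.026,0.029,0.0],[0.002,-0.026,0.029,0.0],[0.001,-0.026,0.03,0.0],[0.002,-0.026,0.029,0.0],[0.001,-0.026,0.03,0.0],[0.002,-0.026,0.029,0.0],[0.001,-0.026,0.03,0.0],[0.002,-0.026,0.029,0.0],[0.001,-0.026,0.03,0.0],[0.002,-0.026,0.029,0.0],[0.001,-0.026,0.03,0.0],[0.002,-0.026,0.029,0.0],[0.001,-0.026,0.03,0.0],[0.002,-0.027,0.029,0.0]]
end [568.9 -95.1  99.9] 2.24
```

>>> move_arm:
  increments:
    - [[0, -0.01, 0.011, 0], [0, -0.02, 0.022, 0], [0, -0.03, 0.034, 0], [0, -0.034, 0.038, 0], [0, -0.034, 0.038, 0], [0, -0.034, 0.038, 0], [0, -0.034, 0.038, 0], [0, -0.034, 0.038, 0], [0, -0.034, 0.038, 0], [0, -0.034, 0.038, 0], [0, -0.034, 0.038, 0], [0, -0.034, 0.038, 0], [0, -0.034, 0.038, 0], [0, -0.03, 0.034, 0], [0, -0.025, 0.028, 0], [0, -0.015, 0.017, 0], [0, -0.008, 0.007, 0], [0, 0, 0, 0], [0, 0, 0, 0]]

```text
t: 65.82
tool_pos: [0.5706, -0.0972, 0.1068]
tool_rot: [-0.031, 1.571, 0.031]
contact_force: [-0.2, -0.0, -3.5]
opening: 0.0086
```

>>> move_arm:
  increments:
    - [[0, 0, 0, -0.01], [0, 0, 0, -0.02], [0, 0, 0, -0.03], [0, 0, 0, -0.04], [0, 0, 0, -0.04], [0, 0, 0, -0.04], [0, 0, 0, -0.04], [0, 0, 0, -0.04], [0, 0, 0, -0.04], [0, 0, 0, -0.04], [0, 0, 0, -0.04], [0, 0, 0, -0.04], [0, 0, 0, -0.04], [0, 0, 0, -0.04], [0, 0, 0, -0.04], [0, 0, 0, -0.04], [0, 0, 0, -0.04], [0, 0, 0, -0.04], [0, 0, 0, -0.04], [0, 0, 0, -0.04]]

```text
t: 67.48
tool_pos: [0.5709, -0.0972, 0.1073]
tool_rot: [-0.938, 1.36, 0.935]
contact_force: [0.4, -0.1, -2.8]
opening: 0.0082
```

>>> move_arm:
  increments:
    - [[0, 0, 0, -0.04], [0, 0, 0, -0.04], [0, 0, 0, -0.04], [0, 0, 0, -0.04], [0, 0, 0, -0.03], [0, 0, 0, -0.02], [0, 0, 0, -0.015], [0, 0, 0, -0.01], [0, 0, 0, -0.004], [0, 0, 0, 0], [0, 0, 0, 0], [0, 0, 0, 0]]

```text
t: 68.48
tool_pos: [0.5709, -0.0973, 0.1071]
tool_rot: [-1.214, 1.206, 1.213]
contact_force: [1.1, -0.4, -3.3]
opening: 0.0084
```

```bash
python3 - <<'E'
from look import *
p,psi,o=state(); print(p,psi,o["opening"],o["contact_force"].round(1))
for c in("top","side"):
    im=ctrl.get_image(c);W=cloud(im)
    if c=="side": save(im,"p9",3,(100,300,240,450))
    for nm,box,a,b in [("plq",(.45,.7,-.1,.19),.096,.125),("sheet",(.45,.7,-.05,.185),.077,.125),("posts",(.45,.75,.15,.42),.238,.26),("ledge",(.45,.7,.17,.4),.067,.078)]:
        for k in comps(W,box,a,b,18): print(c,nm,*k)
E
```

```text
[570.94200901 -97.34842525 107.10638318] 90.34155630486765 0.008430505577346061 [ 1.1 -0.4 -3.3]
top plq [567.9  52.5  78.8  41.8   1.2 566.8  51.6 112.8] 333
top plq [566.1 -21.2  78.2  42.2   1.1 566.4 -20.1 113.6] 330
top plq [565.6 125.1  56.6  32.5   1.1 565.1 124.  102.7] 183
top sheet [567.5  50.9 203.1 120.4 -89.3 566.   54.8  89.5] 2173
top posts [636.9 368.7  11.8  11.2  -1.2 636.7 368.8 249.2] 24
top posts [638.  199.5  11.9  11.2  84.  637.6 199.7 249.7] 23
top posts [497.  368.1  11.7  10.6   3.3 497.  367.  250.6] 24
top posts [4.979e+02 1.987e+02 1.100e+01 9.300e+00 2.000e-01 4.978e+02 1.985e+02
 2.502e+02] 20
top ledge [661.8 189.6  30.7   7.2   1.8 659.5 188.8  72.2] 22
top ledge [619.5 283.3 184.8  16.3 -87.  619.4 282.9  70.9] 178
side plq [558.7 119.9  41.9  33.9  -1.2 553.1 113.4 101.3] 57
side plq [564.8  49.8  72.1  48.1   2.  559.2  48.1 113. ] 236
side plq [549.7 -22.   47.7  45.8  89.  549.3 -24.6 113.3] 192
side sheet [556.7  50.1 200.4  97.6  89.5 544.   37.1  91.4] 1096
side posts [639.5 365.6  12.2  10.5  71.9 639.  365.1 247. ] 19
side posts [500.5 367.6  16.3  10.9  75.1 499.5 365.1 248.2] 20
side posts [640.2 197.6  13.6  12.6  81.5 640.3 197.6 249.1] 23
```

View pics/p9.png

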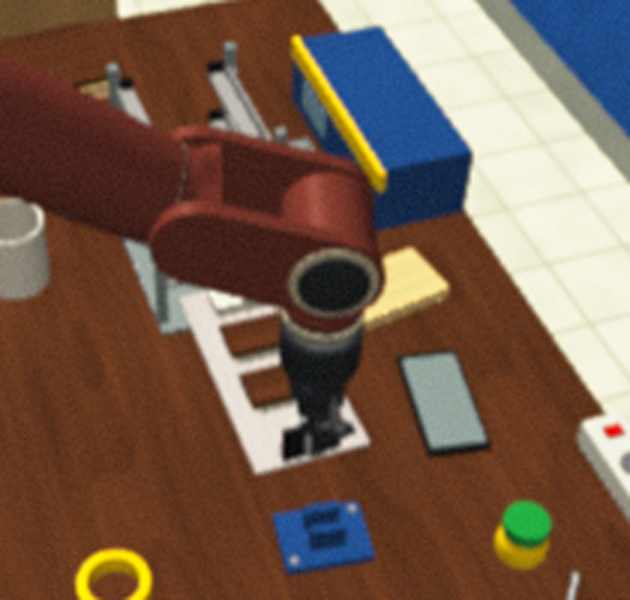

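>>> move_arm:
  increments:
    - [[0.012, 0, 0.01, 0], [0.012, 0, 0.02, 0], [0.012, 0, 0.03, 0], [0, 0, 0.04, 0], [0, 0, 0.04, 0], [0, 0, 0.04, 0], [0, 0, 0.04, 0], [0, 0, 0.04, 0], [0, 0, 0.04, 0], [0, 0, 0.03, 0], [0, 0, 0.02, 0], [0, 0, 0.01, 0], [0, 0, 0, 0], [0, 0, 0, 0]]

```text
t: 69.75
tool_pos: [0.5704, -0.0075, 0.0981]
tool_rot: [-1.214, 1.206, 1.214]
contact_force: [0.1, -0.2, -4.5]
opening: 0.0081
```

```bash
python3 - <<'E'
from look import *
p,psi,o=state(); print(p,psi,o["opening"],o["contact_force"].round(1))
for c in("top",):
    im=ctrl.get_image(c);W=cloud(im); save(im,"p10",5,(140,260,190,340))
    for nm,box,a,b in [("plq",(.45,.7,-.05,.3),.088,.125),("sheet",(.45,.7,.04,.25),.069,.125),("ledge",(.45,.7,.17,.4),.067,.074)]:
        for k in comps(W,box,a,b,18): print(c,nm,*k)
E
```

```text
[570.41740187  -7.4927725   98.10496024] 90.35053590444504 0.008054199370708266 [ 0.1 -0.2 -4.5]
top plq [ 5.669e+02  1.408e+02  8.040e+01  4.350e+01 -3.000e-01  5.673e+02
  1.407e+02  1.038e+02] 339
top plq [565.3  71.9  79.3  35.7   1.5 565.2  74.  104.1] 265
top plq [566.  214.   60.8  33.5   1.3 564.8 213.9  93.7] 198
top sheet [592.  151.2 193.1 171.3 -88.7 568.8 145.3  80.8] 1910
top sheet [502.6 233.8  29.4   3.6 -88.2 502.3 235.2  85. ] 18
top ledge [660.3 189.6  27.3   6.9   2.1 658.7 188.8  70.7] 18
top ledge [619.  308.7 133.8  11.1 -88.8 619.6 309.1  70.1] 110
```

View pics/p10.png

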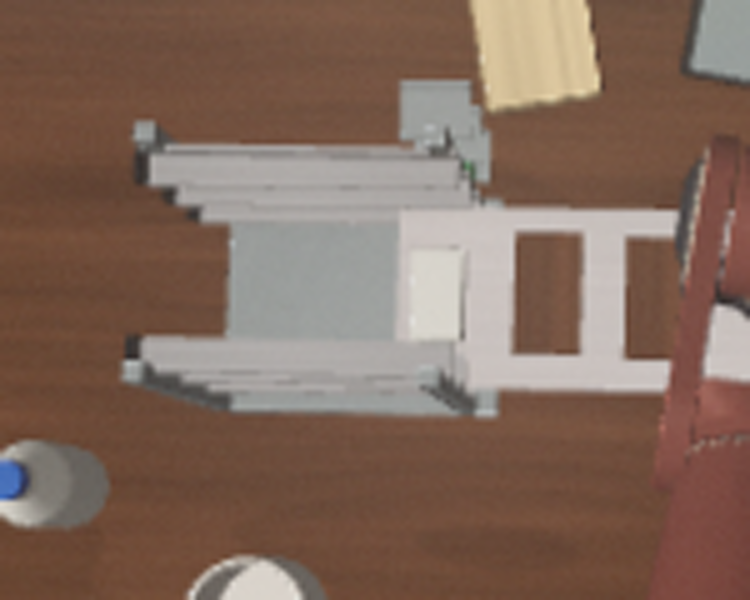

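>>> move_arm:
  increments:
    - [[0, 0, 0.01, 0], [0, 0, 0.02, 0], [0, 0, 0.03, 0], [0, 0, 0.04, 0], [0, 0, 0.04, 0], [0, 0, 0.04, 0], [0, 0, 0.04, 0], [0, 0, 0.04, 0], [0, 0, 0.04, 0], [0, 0, 0.04, 0], [0, 0, 0.03, 0], [0, 0, 0.02, 0], [0, 0, 0.01, 0], [0, 0, 0, 0], [0, 0, 0, 0]]

```text
t: 71.05
tool_pos: [0.5698, 0.0925, 0.098]
tool_rot: [-1.214, 1.207, 1.214]
contact_force: [0.6, -0.5, -3.6]
opening: 0.0082
```

>>> move_arm:
  increments:
    - [[0.006, 0, 0, 0], [0.006, 0, 0, 0], [0.004, 0, 0, 0], [0, 0, 0.02, 0], [0, 0, 0.02, 0], [0, 0, 0.02, 0], [0, 0, 0.02, 0], [0, 0, 0, 0], [0, 0, 0, 0]]

```text
t: 71.8
tool_pos: [0.5696, 0.1133, 0.0941]
tool_rot: [-1.214, 1.206, 1.214]
contact_force: [-0.0, 0.3, -2.9]
opening: 0.0084
```

>>> move_arm:
  increments:
    - [[0.002, 0, 0.012, 0], [0.002, 0, 0.012, 0], [0, 0, 0.01, 0], [0, 0, 0.006, 0], [0, 0, 0.004, 0], [0, 0, 0, 0], [0, 0, 0, 0]]

```text
t: 72.38
tool_pos: [0.5696, 0.124, 0.0931]
tool_rot: [-1.213, 1.206, 1.214]
contact_force: [-0.4, 0.2, -1.9]
opening: 0.0085
```

```bash
python3 - <<'E'
from look import *
p,psi,o=state(); print(p,psi,o["opening"],o["contact_force"].round(1))
for c in("top",):
    im=ctrl.get_image(c);W=cloud(im)
    for nm,box,a,b in [("plq",(.45,.7,.1,.4),.0885,.125),("handle",(.45,.7,.05,.2),.105,.12)]:
        for k in comps(W,box,a,b,18): print(c,nm,*k)
E
```

```text
[569.62194278 123.97169973  93.12701419] 90.34360979229294 0.008526610944934829 [-0.4  0.2 -1.9]
top plq [569.9 272.3  72.9  44.3  -1.  569.4 272.   99.6] 305
top plq [565.2 345.3  57.1  33.7   2.7 563.5 344.4  90.9] 141
top plq [5.603e+02 2.170e+02 5.020e+01 1.090e+01 5.000e-01 5.551e+02 2.172e+02
 9.830e+01] 45
```

>>> move_arm:
  increments:
    - [[0.001, 0, 0.006, 0], [0, 0, 0.006, 0], [0, 0, 0.004, 0], [0, 0, 0, 0], [0, 0, 0, 0]]

```text
t: 72.85
tool_pos: [0.5699, 0.126, 0.0932]
tool_rot: [-1.216, 1.209, 1.212]
contact_force: [-0.4, -6.9, 0.6]
opening: 0.008
```

>>> move_arm:
  increments:
    - [[0, 0, -0.006, 0], [0, 0, 0, 0], [0, 0, 0, 0]]

```text
t: 73.1
tool_pos: [0.5698, 0.1259, 0.0931]
tool_rot: [-1.214, 1.206, 1.213]
contact_force: [0.1, -2.9, -0.2]
opening: 0.0089
```

>>> move_arm:
  increments:
    - [[0, 0, 0, 0], [0, 0, 0, 0], [0, 0, 0, 0], [0, 0, 0, 0], [0, 0, 0, 0], [-0.02, 0, 0, 0], [-0.05, 0, 0, 0], [-0.1, 0, 0, 0], [-0.12, 0, 0, 0], [-0.12, 0, 0, 0], [-0.05, 0, -0.05, 0], [0, 0, -0.12, 0], [0, 0, -0.15, 0], [0, 0, -0.15, 0], [0, 0, -0.15, 0], [0, 0, -0.08, 0], [0, 0, 0, 0], [0, 0, 0, 0], [0, 0, 0, 0]]
  gripper: 0.5

```text
t: 74.68
tool_pos: [0.5704, -0.0488, 0.2077]
tool_rot: [-1.213, 1.206, 1.214]
contact_force: [0.1, 0.5, 0.2]
opening: 0.043
```

```bash
python3 - <<'E'
from look import *
p,psi,o=state(); print(p,psi,o["opening"],o["contact_force"].round(1),o["t"])
for c in("top","side"):
    im=ctrl.get_image(c);W=cloud(im)
    if c=="side": save(im,"p11",5,(80,200,230,360))
    for nm,box,a,b in [("plq",(.45,.7,.1,.4),.0885,.106),("handle",(.45,.7,.05,.2),.106,.12),("sheet",(.51,.63,.1,.4),.068,.078)]:
        for k in comps(W,box,a,b,18): print(c,nm,*k)
E
```

```text
[570.38691891 -48.82459631 207.74312919] 90.33313303294895 0.042953291618947294 [0.1 0.5 0.2] 74.6833
top plq [ 5.703e+02  2.742e+02  7.350e+01  4.500e+01 -3.000e-01  5.700e+02
  2.742e+02  9.970e+01] 307
top plq [565.9 201.9  80.   43.2   1.9 567.2 201.3  99.6] 310
top plq [564.8 346.2  58.1  33.6  -1.9 565.7 346.6  90.8] 142
top handle [566.  124.8  58.    6.8   1.4 566.  124.8 114. ] 54
top sheet [570.4 247.  258.  119.7  89.6 578.8 227.2  73.6] 1259
side plq [573.  273.2  71.3  49.9   2.7 573.6 269.6 100.1] 204
side plq [566.8 200.9  80.4  51.3   1.6 566.1 197.8 100.1] 253
side plq [501.3 198.   16.9  12.5  89.9 500.6 194.7  97.2] 21
side plq [568.1 119.6  61.   14.1  -7.  569.2 120.5  98. ] 66
side handle [569.5 123.4  60.1  15.7  -2.4 567.7 122.9 112.8] 69
side sheet [516.4 334.8  87.6  11.7 -89.4 515.4 336.9  74.5] 46
side sheet [570.6 229.3 231.8 118.9  88.9 569.5 198.6  74.4] 540
```

View pics/p11.png

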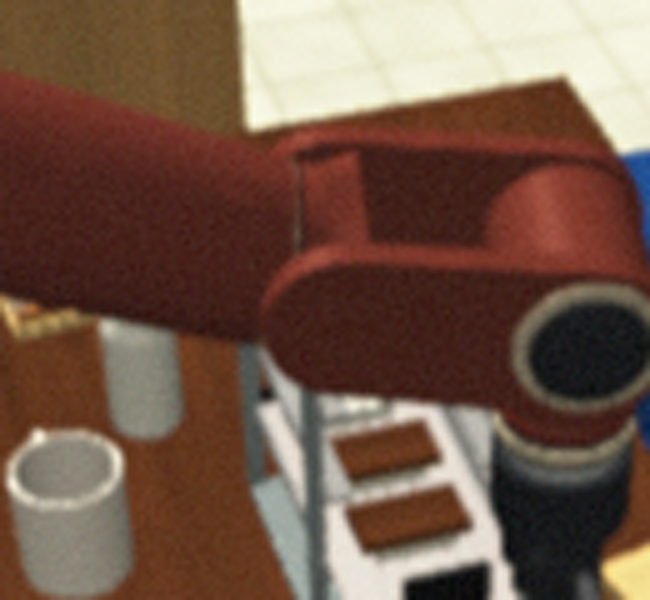

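```bash
python3 -c "
from station import ctrl
print(ctrl.finish_job())"
```

```text
the job is handed in; nothing more can be done
None
```

I turned both plaques that were present brass face down and set them on seat blocks a and b. I then slid the carrier onto the lowest rail pair, the one the green block marks, until it met the stops. After letting go I handed the job in at about 75 s; no verdict came back.

- **Carrier:** It meets the stops with about 7 N of push. The middle seat's plaque sits within about 1 mm of the home position along the rack, and the carrier is about 2 mm off the rack's centre line. The sheet lies level at rail height, and the gripper is open and well clear.
- **Plaques:** Both show wood side up. Before racking, the top camera put their centres within about 1 mm of the seat blocks and lined up within about 1°. On the rails, the plaque on seat b read about 3–5 mm off the row line, but part of it was hidden behind the rack.
- **Tipping and bystanders:** The carrier read level at each check while it was being moved. I saw no sign that any bystander moved, but I did not measure their positions at the end.
- **What went wrong on the way:** The turning used the walls of the blue stand to pivot each plaque in the grip. The first plaque slipped and had to be laid flat and gripped again. The second slipped nearly out of the pads and had to be stood back in the slot.

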